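Seat and lock a taper arbor in a rotary table

ROBOT

A 6-joint arm with a two-finger parallel gripper is mounted at the origin on the work surface. World frame = base frame: x ahead of the robot, y to its left, z up, the work surface at z = 0. Lengths are in m, angles in degrees, forces in N, time in s.
With the tool pointing down it reaches from about 0.25 to 0.775 m from the base axis. Payload 4 kg.
Tool frame: the origin (TCP) lies at the very end of the fingers, on their centre line; the grasp point (between the pads) lies 19 mm behind it; z points along the fingers, y is the direction in which the jaws open and shut (so a half turn about z gives the same grasp; the last joint's range is limited). The gripper opens to 94 mm and grips with 3 to 60 N. Pads are 16 mm wide; open, the fingers measure 119 mm over their backs; the gripper's body (75 mm by 177 mm) begins 78 mm behind the grasp point.
Start: joints at [-82.684, 4.996, 78.535, -0, 96.463, -5.907], TCP at [0.126, -0.535, 0.206] pointing down, gripper open.
Joint ranges: [-177.83, 177.83], [-43.37, 116.18], [15.69, 146.23], [-61.86, 241.86], [9.47, 152.12], [-147.06, 147.06]. Speed limits (degrees/s): [159.86, 159.86, 180, 180, 180, 180].

INTERFACE

Orientations are given as a 3x3 rotation matrix whose columns are the frame's x, y, z axes.
In Python, from bench import env gives the robot as it stands. The module is installed in compiled form; this text tells all that it offers.
- The arm moves only by the shell command python3 -m handwheel 'ROWS'. ROWS is JSON, a list of rows, each a list of 3 entries, a list of its own where there are three numbers: the turn, a rotation vector about the tool's x, y, z as a fraction of full scale, then the shift along the tool's x, y, z as a fraction of full scale, then the gripper's target within -1 to 1 (shut at 1, half-way at 0, fully open at -1). In form: [[[wx, wy, wz], [tx, ty, tz], gripper], ...]. A call has 1 to 12 rows; each row is the pose to reach, as a shift and turn from the pose commanded when the call began, along the tool's axes at that moment; what a row does not reach only later rows make up. Full scale, the value 1, is 200 mm for a shift and 30 degrees for a turn. A row lasts 1/10 s, in which the tool goes at most 50 mm and 8.59 degrees, less where a joint would pass 70% of its speed; a pose out of reach is approached as far as the arm can. A call with a number of a shift or a turn outside -1 to 1 is refused whole. A call with a gripper value outside its range is refused whole. The fingers move at their own pace and stop on an object; the grip force is fixed at half the most. Time passes only in rows, so rows that repeat a pose let the fingers close. It gives the time, the measured TCP pose, the force and the opening at its end, in the units of the state.
- env.get_state(): the state, without advancing time (a new reading comes with each control period).
- env.snapshot(name): name is "scene" or "top" or "wrist"; returns a dict with "img" (480x640x3 uint8, blue, green, red), "mtx" (3x3 intrinsics, pixels), "R" (3x3) and "t" (3): a world point X has camera coordinates R X + t; the wrist camera has in their place "hand_eye" (4x4, takes a point from camera to tool coordinates, whose origin is the TCP and whose axes are the flange's). Camera axes: x right, y down, z forward; pixel columns grow to the right and rows downward; lengths in m; the calibration is good to about 2 mm. A picture is of the moment at which its call begins: read the wrist's pose just before it. There is no depth.
- env.close_job(): hands the job in, once; it reports no verdict.
The state is a dict: "t": time; "q": joint angles; "joint_velocities": joint speeds; "effort": joint torques, N m; "tcp_pos": TCP position; "ee_rot": TCP orientation; "contact_force": force on the tool from outside, world axes, zero at the start; "ft_torque": the same for the moment, N m; "finger_gap": finger opening in m.
Only numpy, scipy, OpenCV 4.12 (cv2) and the standard library are available. Lean on these libraries where they do the work, as an engineer would, in place of code of your own. Each camera call takes 0.05 s, during which the arm holds its last target.

TASK

Take the taper-shank arbor with the plain round stub (not the pointed centre) out of the tool block, set its shank gently into the rotary table's taper bore and let go of it. Pick up the soft-faced mallet and tap the top of the stub in at least two separate taps, light ones first, until the arbor is locked with its collar flush on the table face and a last firm tap no longer moves it. Never strike hard; put the mallet back down on the bench and leave the other tools where they are.

Things in the scene. Friction and masses are not known exactly. Their poses are not given: they have to be found in the camera images.
- arbor: The arbor, bright steel, 0.42 kg: round collar (40 mm diameter, 8 mm thick), above it a plain stub (25 mm diameter, 42 mm long, flat top), below it a 1:10 taper shank 56 mm long (26.7 mm diameter at the collar, 21 mm at the tip). Origin on its axis at the collar's underside, z up towards the stub. It starts upright in one of the two holes of the tool block, hanging by its collar.
- stub (a point): Middle of the arbor's flat top, 50 mm above its origin: where the mallet strikes. A push under 5 N only hand-seats the arbor. Taps of 12 N at first, rising to 18 to 25 N near home (varies with friction), each drive it 1 to 2 mm and it stays there. A firm last tap is 20 to 40 N. Blows over 140 N bruise it: a mallet face arriving at 200 mm/s or faster does that.
- bore (a point): Centre of the taper bore's mouth, in the plane of the platter's face, 80 mm above the bench, z up. The bore is upright, 26 mm in diameter at the mouth, 1:10 taper, deeper than the shank. Set in by hand, the arbor stops with its collar 4 to 7 mm above the face; fully home the collar lies on the face and the arbor's origin is at this point.
- rotary: The rotary table, fixed to the bench: grey base, steel platter 150 mm in diameter with its flat face 80 mm above the bench, clamping ears out to 107 mm on both sides along its y axis (25 mm high), a crank out to 166 mm along its +x axis (50 mm high). Origin on the platter's axis at bench height.
- rack: The tool block, grey plastic, fixed: 180 mm (its x) by 76 mm (its y), 66 mm high, with two holes 29 mm wide and 60 mm deep, 45 mm to either side of the middle along its x. Origin at the middle of its underside. The collars lie on its top face.
- centre: A pointed centre, bystander, in the other hole of the tool block, 90 mm from the arbor: same shank and collar as the arbor, but above the collar a 25 mm cylinder that ends in a cone point, 49 mm above its origin at the collar's underside.
- mallet: The soft-faced mallet, about 0.4 kg: upright round head (36 mm diameter, 76 mm high, steel with white nylon faces) standing on its lower face, and a round wooden handle (17 to 23 mm thick) running level along its -x axis, 38 mm above the lower face, out to 180 mm from the head's axis. Origin at the middle of the lower, striking face, z up. It may be held by the head or the handle.
- driver: A screwdriver with a red handle lying on the bench, 200 mm long, bystander. Origin at its middle, x along it.
- tray: A blue parts tray, fixed, 100 by 150 mm, 30 mm high, bystander. Origin at the middle of its underside.

How it is judged:
By the outcome, as a careful person would: the job done as asked, in the order asked, and still so for the second after the job is handed in, with the robot touching nothing.
It also fails if it takes over 64 s, if anything falls off the work surface, if the arm or the gripper's body presses on something with over 40 N, if the wrist force passes 120 N, or if a joint passes its speed limit or range.

## Working session

There is one attempt and no reset: what is moved stays moved. The work goes in short steps, Python scripts to look and compute and a shell command to move; the robot and the scene stay as the last step left them, time stands still between calls to the robot, and variables do not carry over. Pictures are saved under pics/ and viewed, and the job is handed in when it is done.

```bash
mkdir -p pics; ls
python3 - <<'E'
from bench import env
import cv2, numpy as np
s=env.get_state(); print(s)
for n in("scene","top","wrist"):
    d=env.snapshot(n); cv2.imwrite(f"pics/{n}0.png",d["img"])
    print(n,{k:np.round(v,4).tolist() for k,v in d.items() if k!="img"})
    np.savez(f"{n}0.npz",**d)
E
```

```text
pics
{'t': 0.0, 'q': array([-8.26812874e+01,  5.04024484e+00,  7.86234996e+01, -2.21812845e-05,
        9.64615372e+01, -5.90725617e+00]), 'joint_velocities': array([ 0.02572184, -0.03639817, -0.03319924, -0.00263467, -0.03700005,
       -0.03899565]), 'effort': array([-5.73189914e-05, -3.40184712e+01, -3.02421606e+01,  7.17403321e-02,
        3.30432155e-02, -1.83126931e-04]), 'tcp_pos': array([ 0.12576179, -0.53487797,  0.20430435]), 'ee_rot': array([[ 9.73475346e-01,  2.28791767e-01, -2.78926277e-04],
       [ 2.28791827e-01, -9.73472956e-01,  2.16871261e-03],
       [ 2.24656402e-04, -2.17500431e-03, -9.99997609e-01]]), 'contact_force': array([-0.32966077, -0.02249352,  0.34336984]), 'ft_torque': array([-0.03392839, -0.00224338,  0.00165418]), 'finger_gap': 0.09344746638193906}
scene {'mtx': [[494.8694, 0.0, 322.7528], [0.0, 494.8694, 235.7107], [0.0, 0.0, 1.0]], 'R': [[-0.205, 0.9786, -0.0191], [0.5859, 0.1071, -0.8033], [-0.784, -0.1759, -0.5953]], 't': [0.1154, -0.2741, 1.4714]}
top {'mtx': [[463.5824, 0.0, 330.6732], [0.0, 463.5824, 240.6944], [0.0, 0.0, 1.0]], 'R': [[0.0299, -0.9994, -0.0166], [-0.9825, -0.0263, -0.1845], [0.184, 0.0219, -0.9827]], 't': [0.0125, 0.6158, 0.7952]}
wrist {'mtx': [[419.1129, 0.0, 313.7325], [0.0, 419.1129, 231.7733], [0.0, 0.0, 1.0]], 'hand_eye': [[-0.0011, -0.9613, -0.2754, 0.0796], [1.0, -0.001, -0.0004, -0.0001], [0.0002, -0.2754, 0.9613, -0.179], [0.0, 0.0, 0.0, 1.0]]}
```

View pics/scene0.png

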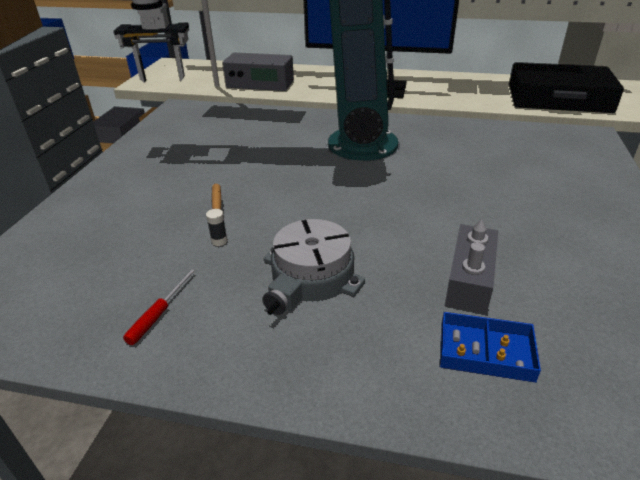

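View pics/top0.png

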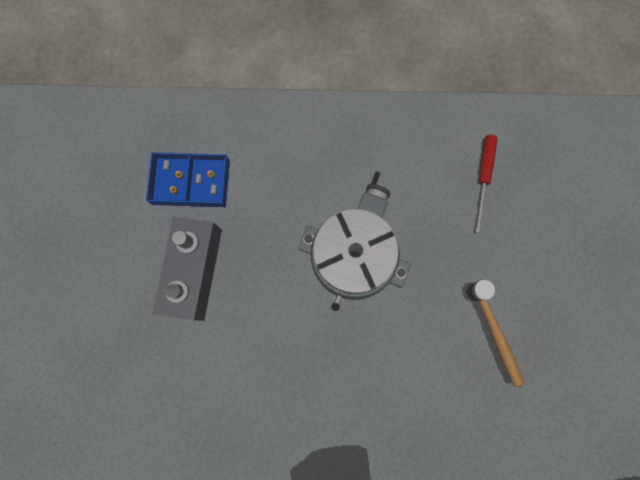

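View pics/wrist0.png

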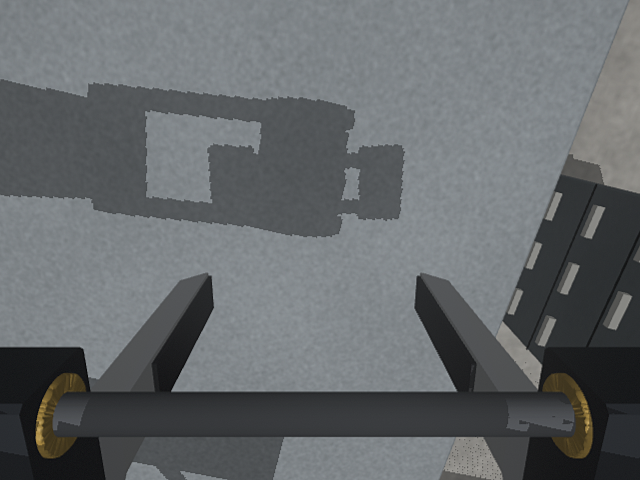

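The top view shows the tool block at left: the arbor is at about (183,240) and the pointed centre at (177,292). The bore is at about (355,250), and the mallet head at (484,290) with its handle running to (518,382). The scene view shows the same layout, with the plain stub at (476,255). Next I'll zoom in and measure.

```bash
cat > h.py <<'E'
import numpy as np, cv2
def ray(d,uv,z):
    K,R,t=d["mtx"],d["R"],d["t"]
    c=-R.T@t; v=R.T@np.linalg.inv(K)@np.array([uv[0],uv[1],1.])
    return c+v*(z-c[2])/v[2]
def proj(d,X):
    p=d["mtx"]@(d["R"]@np.array(X)+d["t"]); return p[:2]/p[2]
def wristcam(d,s):
    H=np.array(d["hand_eye"]); Rt=np.array(s["ee_rot"])
    Rwc=Rt@H[:3,:3]; c=np.array(s["tcp_pos"])+Rt@H[:3,3]
    return dict(mtx=d["mtx"],R=Rwc.T,t=-Rwc.T@c,img=d["img"])
def tri(obs):
    A=np.zeros((3,3));b=np.zeros(3)
    for d,uv in obs:
        c=-d["R"].T@d["t"];v=d["R"].T@np.linalg.inv(d["mtx"])@np.array([*uv,1.]);v/=np.linalg.norm(v)
        P=np.eye(3)-np.outer(v,v);A+=P;b+=P@c
    return np.linalg.solve(A,b)
E
python3 - <<'E'
import numpy as np,cv2
from h import *
T=dict(np.load("top0.npz"));S=dict(np.load("scene0.npz"))
def crop(d,x,y,w,h,f): return cv2.resize(d["img"][y:y+h,x:x+w],None,fx=f,fy=f,interpolation=cv2.INTER_CUBIC)
a=crop(T,145,210,90,120,4); b=crop(T,295,165,120,150,3); c=crop(S,430,205,80,110,4)
im=np.zeros((600,800,3),np.uint8)
im[:480,:360]=a; im[:440,370:690]=c
cv2.imwrite("pics/z1.png",im)
im=np.zeros((600,800,3),np.uint8); im[:450,:360]=b; m=crop(T,460,270,70,125,4); im[:500,370:650]=m
cv2.imwrite("pics/z2.png",im)
E
```

```text
(no output)
```

View pics/z1.png

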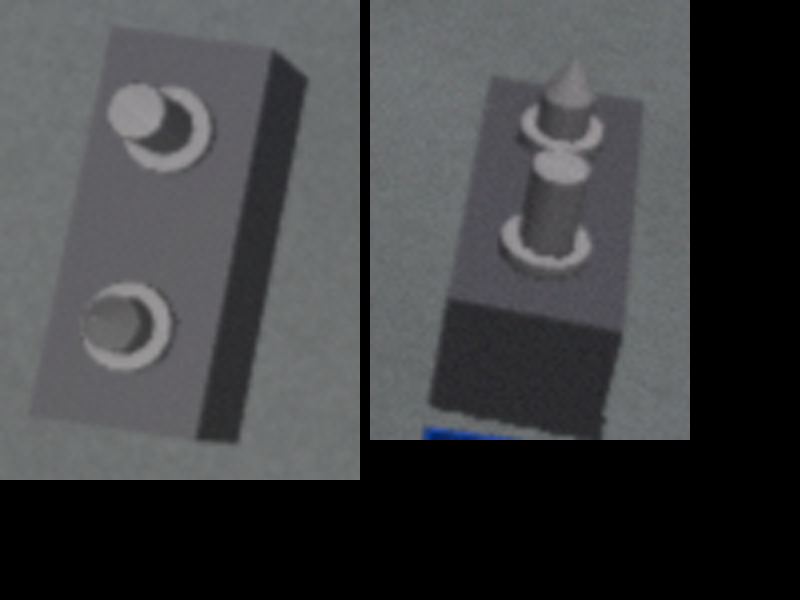

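View pics/z2.png

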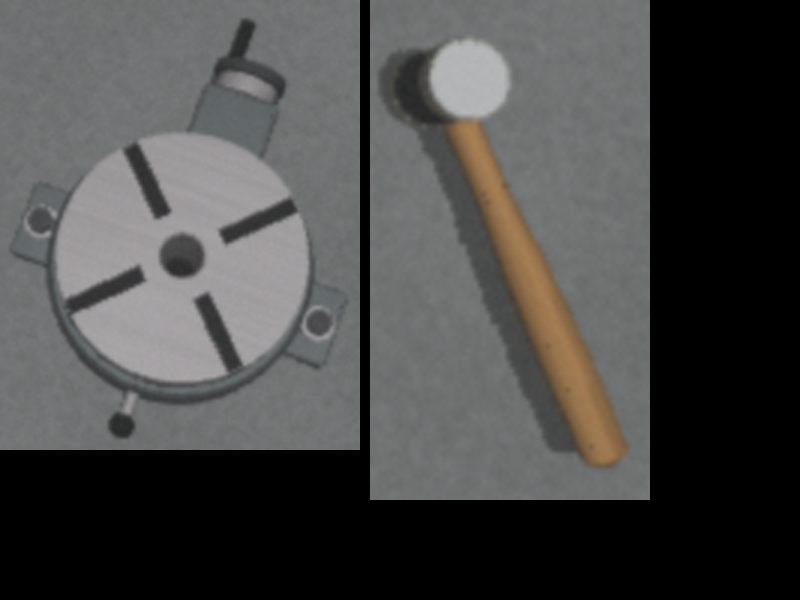

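The zoom confirms it: the plain stub is at top-view (179,238) and the pointed centre at about (176,291). The bore is at (355.5,250) and the mallet face at (484.5,289.5). Now I'll fit these points.

Run:
```python
import numpy as np,cv2
from h import *
T=dict(np.load("top0.npz"));S=dict(np.load("scene0.npz"))
def blob(d,box,th,hi=256):
    x,y,w,h=box; f=4
    g=cv2.resize(cv2.cvtColor(d["img"],cv2.COLOR_BGR2GRAY)[y:y+h,x:x+w],None,fx=f,fy=f,interpolation=cv2.INTER_CUBIC)
    m=((g>=th)&(g<hi)).astype(np.uint8)
    cs,_=cv2.findContours(m,cv2.RETR_EXTERNAL,cv2.CHAIN_APPROX_NONE)
    c=max(cs,key=cv2.contourArea); e=cv2.fitEllipse(c)
    return (np.array(e[0])+.5)/f-.5+np.array([x,y]),np.array(e[1])/f
# stub top
g=cv2.cvtColor(T["img"],cv2.COLOR_BGR2GRAY)
print(g[225:255:3,168:204:3])
for th in(110,120,130):
    p,s=blob(T,(160,225,50,35),th);print("collar+stub",th,p,s)
for th in(110,130,150):
    p,s=blob(T,(470,275,30,27),th);print("mallet",th,p,s,ray(T,p,.076))
for th in(110,130,150):
    p,s=blob(T,(300,200,110,100),th);print("platter",th,p,s,ray(T,p,.08))
m=[];
p,s=blob(T,(342,238,26,25),0,100);print("bore",p,s,ray(T,p,.08))
# stub manual
p=np.array([145+136/4-.4,210+111/4-.4]);print("stub",ray(T,p,.116))
p2=np.array([430+(562-370)/4-.4,205+165/4-.4]);print("stub S",ray(S,p2,.116),tri([(T,p),(S,p2)]))
p=np.array([145+167/4-.4,210+128/4-.4]);print("collar",ray(T,p,.074))
q=np.array([145+127/4-.4,210+326/4-.4]);print("centre collar",ray(T,q,.074))
hd=(T["img"][...,2].astype(int)-T["img"][...,0]>40);hd[:,:465]=0;hd[:280]=0
ys,xs=np.nonzero(hd);pts=np.c_[xs,ys].astype(np.float32)
l=cv2.fitLine(pts,cv2.DIST_L2,0,.01,.01).ravel();print(l,xs.min(),xs.max(),ys.min(),ys.max())
a=ray(T,(l[2],l[3]),.038);b=ray(T,(l[2]+30*l[0],l[3]+30*l[1]),.038);print("handle",a,b,np.degrees(np.arctan2(*(b-a)[1::-1])))
e=ray(T,(516,383),.038);print("end",e)
```

```text
[[112 100  96  94  94  98  95  95  94  96  96  96]
 [114  97  95  95  94  96  94  96  94  95  96  96]
 [115  94  97 128 132  99 110 109  98  94  96  96]
 [111  94 144 146 144 143  89 146 146  96  96  98]
 [105 100 145 147 147 146  86  56 133 141  93  97]
 [ 98  97 145 145 148 152  64  59  71 148  75  95]
 [ 97  95 112 144 143  88  66  61  82 148  76  98]
 [ 96  96  95 136  95  66  66  68 136 144  87  97]
 [ 97  97  97 103 147 143 135 146 148  77  97  97]
 [ 95  97  96  97 103 108 136 112  89  96  96  98]]
collar+stub 110 [184.57302094 240.9673233 ] [21.34535217 26.18621254]
collar+stub 120 [178.45850182 237.30163193] [12.90704536 13.80925846]
collar+stub 130 [178.46178818 237.35069275] [12.37615204 13.20461559]
mallet 110 [486.99134064 286.80142403] [27.79061317 33.62406921] [ 0.53669614 -0.24731774  0.076     ]
mallet 130 [484.71696854 289.27038956] [19.71668053 20.73685646] [ 0.53225211 -0.24321343  0.076     ]
mallet 150 [484.56757069 289.26772881] [18.75976753 19.75510979] [ 0.53224934 -0.24295304  0.076     ]
platter 110 [356.39700317 236.97043228] [ 95.48518372 109.38369751] [ 0.61893773 -0.0164255   0.08      ]
platter 130 [355.40954971 250.37814331] [77.51908875 78.6795578 ] [ 0.59456183 -0.01514724  0.08      ]
platter 150 [355.42453766 250.65315628] [75.78622437 77.28224182] [ 0.59406629 -0.01518385  0.08      ]
bore [355.27666569 249.95212746] [13.95029068 14.15984726] [ 0.5953244  -0.01489538  0.08      ]
stub [0.60302855 0.29068356 0.116     ]
stub S [0.60419086 0.29153369 0.116     ] [0.60318215 0.29136897 0.11511959]
collar [0.60337823 0.29091428 0.074     ]
centre collar [0.51363649 0.30093074 0.074     ]
[4.0148702e-01 9.1586471e-01 5.0238470e+02 3.4550665e+02] 480 523 300 385
handle [ 0.43576251 -0.28340765  0.038     ] [ 0.38873801 -0.30283866  0.038     ] -157.5490745338482
end [ 0.37169036 -0.30486523  0.038     ]
```

The fits agree with each other. The arbor is at (0.6035,0.291), and it is 90.3 mm from the centre as specified. The bore is at (0.595,-0.015). The mallet is at (0.532,-0.243) with its x axis at +22.5°. I'll move toward the arbor now.

```bash
cat > go.py <<'E'
# usage: go(x,y,z,yaw) -> prints fractions for a move from the present pose
import numpy as np, sys
from bench import env
from scipy.spatial.transform import Rotation as Ro
def go(x,y,z,yaw):
    s=env.get_state();R=np.array(s["ee_rot"]);p=np.array(s["tcp_pos"])
    d=R.T@(np.array([x,y,z])-p)/.2
    a=np.radians(yaw);Rt=np.array([[np.cos(a),np.sin(a),0],[np.sin(a),-np.cos(a),0],[0,0,-1]])
    w=np.degrees(Ro.from_matrix(R.T@Rt).as_rotvec())/30
    print("t",s["t"],"p",p.round(4),"F",np.round(s["contact_force"],2),"gap",round(s["finger_gap"],4));print("turn",w.round(4),"shift",d.round(4))
if __name__=="__main__": go(*map(float,sys.argv[1:5]))
E
python3 -m handwheel '[[[0,0,0.65],[0.82,-0.87,-0.45],-1],[[0,0,0.65],[0.82,-0.87,-0.45],-1],[[0,0,0.65],[0.82,-0.87,-0.45],-1],[[0,0,0.65],[0.82,-0.87,-0.45],-1],[[0,0,0.65],[0.82,-0.87,-0.45],-1],[[0,0,0.65],[0.82,-0.87,-0.45],-1]]'
python3 go.py 0.6035 0.291 0.26 -6.4
```

```text
t: 0.75
tcp_pos: [0.2478, -0.3258, 0.2989]
ee_rot: [[0.995, -0.104, 0.004], [-0.104, -0.995, -0.005], [0.005, 0.004, -1.0]]
contact_force: [-0.1, -0.2, 0.9]
finger_gap: 0.0939
t 0.75 p [ 0.2478 -0.3258  0.2989] F [-0.13 -0.2   0.95] gap 0.0939
turn [ 0.0077 -0.0089  0.0152] shift [ 1.4485 -3.2524  0.1879]
```

```bash
python3 -m handwheel '[[[0,0,0],[0.45,-1,0],-1],[[0,0,0],[0.45,-1,0],-1],[[0,0,0],[0.45,-1,0],-1],[[0,0,0],[0.45,-1,0],-1],[[0,0,0],[0.45,-1,0],-1]]' | head -2
python3 -m handwheel '[[[0,0,0],[0.45,-1,0],-1],[[0,0,0],[0.45,-1,0],-1],[[0,0,0],[0.45,-1,0],-1],[[0,0,0],[0.45,-1,0],-1],[[0,0,0],[0.45,-1,0],-1]]' | head -2
python3 -m handwheel '[[[0,0,0],[0.45,-1,0],-1],[[0,0,0],[0.45,-1,0],-1],[[0,0,0],[0.45,-1,0],-1],[[0,0,0],[0.45,-1,0],-1],[[0,0,0],[0.45,-1,0],-1],[[0,0,0],[0.45,-1,0],-1]]' | head -2
python3 go.py 0.6035 0.291 0.26 -6.4
```

```text
t: 1.25
tcp_pos: [0.358, -0.1368, 0.2949]
t: 1.75
tcp_pos: [0.4696, 0.0523, 0.2937]
t: 2.35
tcp_pos: [0.5806, 0.2401, 0.292]
t 2.35 p [0.5806 0.2401 0.292 ] F [-0.94 -0.19 -0.51] gap 0.0938
turn [0.0035 0.0078 0.0091] shift [ 0.0875 -0.2658  0.1592]
```

```bash
python3 -m handwheel '[[[0,0.01,0.01],[0.087,-0.266,0],-1],[[0,0.01,0.01],[0.087,-0.266,0],-1],[[0,0.01,0.01],[0.087,-0.266,0],-1],[[0,0.01,0.01],[0.087,-0.266,0],-1]]' | head -2
python3 - <<'E'
from h import *
from bench import env
import numpy as np
s=env.get_state(); d=env.snapshot("wrist"); cv2.imwrite("pics/w1.png",d["img"]); W=wristcam(d,s)
np.savez("w1.npz",**W)
print(s["tcp_pos"],proj(W,[.6035,.291,.116]),proj(W,[.6035,.291,.074]))
E
python3 go.py 0.6035 0.291 0.26 -6.4
```

```text
t: 2.75
tcp_pos: [0.6028, 0.2877, 0.2961]
[0.60276368 0.28768359 0.29610391] [309.68644561 207.07533068] [310.05313242 197.88302911]
t 2.8 p [0.6027 0.2876 0.2966] F [-0.34  0.12 -0.47] gap 0.0941
turn [ 0.0002 -0.0127 -0.0091] shift [ 0.0007 -0.0173  0.1832]
```

View pics/w1.png

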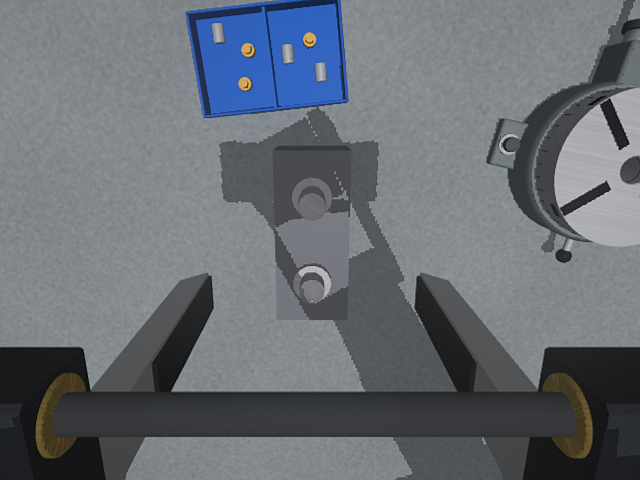

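The wrist view shows the stub's top at about (312,206), its collar around (312,198) and the pointed centre at (312,285). The prediction for the stub was (309.7,207), so the two agree to about 2 mm. I'll fit this more finely.

Run:
```python
from h import *
W=dict(np.load("w1.npz"));T=dict(np.load("top0.npz"))
g=cv2.cvtColor(W["img"],cv2.COLOR_BGR2GRAY)
c=cv2.resize(W["img"][165:245,270:360],None,fx=6,fy=6,interpolation=cv2.INTER_CUBIC)
c=cv2.convertScaleAbs(c,alpha=1.6);cv2.imwrite("pics/w1z.png",c)
u=tri([(W,(312,206)),(T,(178.5,237.35))]);print(u, ray(T,(178.46,237.35),.116),ray(W,(312,206),.116))
```

```text
[0.60359372 0.28972106 0.11659148] [0.60302209 0.290926   0.116     ] [0.60421768 0.28887268 0.116     ]
```

View pics/w1z.png

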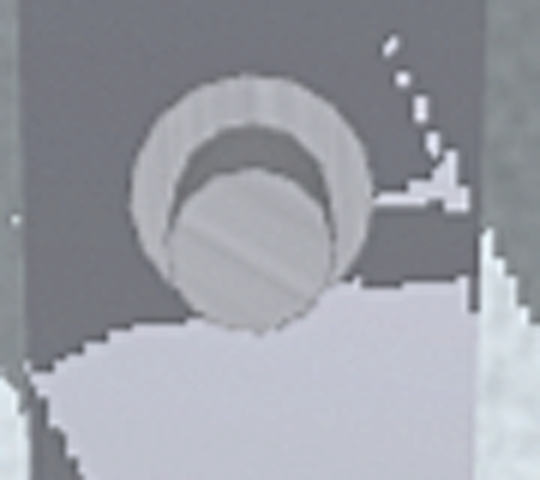

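```bash
python3 -m handwheel '[[[0,-0.01,0],[0.003,-0.012,0.25],-1],[[0,-0.01,0],[0.003,-0.012,0.5],-1],[[0,-0.01,0],[0.003,-0.012,0.7],-1],[[0,-0.01,0],[0.003,-0.012,0.7],-1],[[0,-0.01,0],[0.003,-0.012,0.7],-1]]' | head -2
python3 go.py 0.6038 0.290 0.081 -6.4
```

```text
t: 3.3
tcp_pos: [0.6044, 0.2905, 0.1567]
t 3.3 p [0.6044 0.2905 0.1567] F [-0.84 -0.71  0.94] gap 0.0942
turn [ 0.0002 -0.001  -0.0083] shift [-0.0029  0.0027  0.3786]
```

```bash
python3 -m handwheel '[[[0,0,0],[-0.003,0.003,0.15],-1],[[0,0,0],[-0.003,0.003,0.3],-1],[[0,0,0],[-0.003,0.003,0.378],-1],[[0,0,0],[-0.003,0.003,0.378],-1]]'
python3 - <<'E'
from h import *
from bench import env
for n in("scene","wrist"):
    d=env.snapshot(n); i=d["img"]
    if n=="scene": i=cv2.resize(i[160:340,380:600],None,fx=3,fy=3)
    cv2.imwrite(f"pics/{n}2.png",i)
E
python3 go.py 0.6038 0.290 0.081 -6.4
```

```text
t: 3.7
tcp_pos: [0.6038, 0.2907, 0.0801]
ee_rot: [[0.993, -0.115, -0.0], [-0.115, -0.993, -0.0], [-0.0, 0.0, -1.0]]
contact_force: [-0.4, -0.7, -0.2]
finger_gap: 0.0939
t 3.8 p [0.6052 0.2914 0.0827] F [ 0.07 -0.01  0.18] gap 0.0939
turn [-0.0034 -0.0072 -0.0061] shift [-0.0061  0.0079  0.0085]
```

View pics/scene2.png

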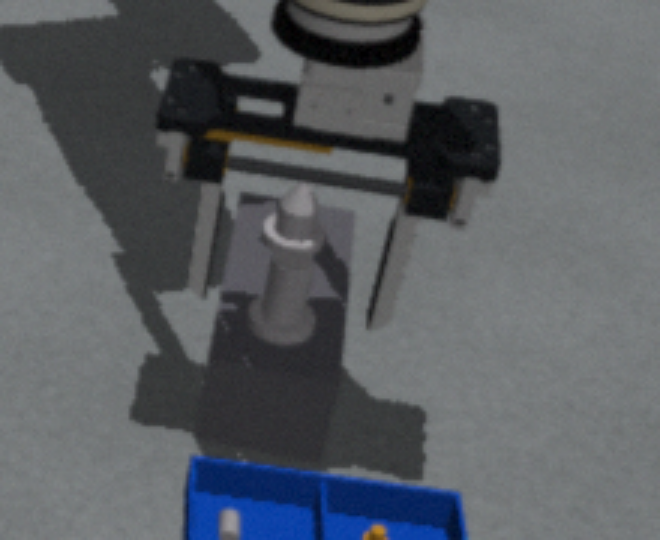

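View pics/wrist2.png

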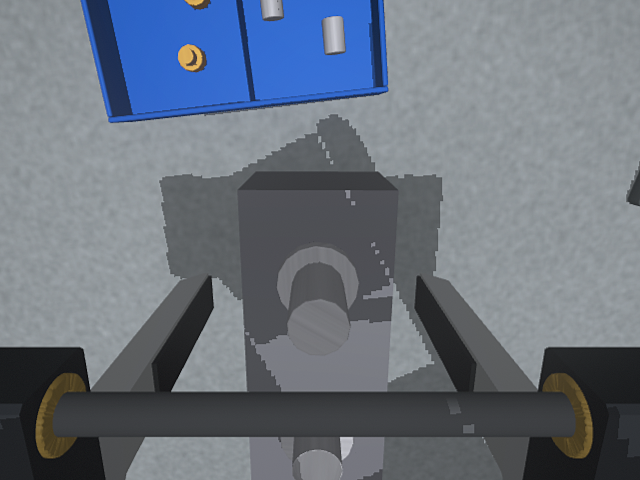

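The fingers straddle the stub, with its top at about (319,327) in the wrist view. The finger midline is at 314, so I'll shift about 1.7 mm along tool y and close.

```bash
python3 -m handwheel '[[[0,0,0],[-0.003,0.008,0.003],-1],[[0,0,0],[-0.003,0.008,0.003],-0.2],[[0,0,0],[-0.003,0.008,0.003],0.2],[[0,0,0],[-0.003,0.008,0.003],1],[[0,0,0],[-0.003,0.008,0.003],1],[[0,0,0],[-0.003,0.008,0.003],1],[[0,0,0],[-0.003,0.008,0.003],1],[[0,0,0],[-0.003,0.008,0.003],1]]' 
python3 go.py 0.6038 0.290 0.081 -6.4
```

```text
t: 4.6
tcp_pos: [0.6029, 0.2895, 0.0791]
ee_rot: [[0.993, -0.115, -0.0], [-0.115, -0.993, -0.0], [-0.0, 0.0, -1.0]]
contact_force: [0.1, -0.1, 0.4]
finger_gap: 0.0414
t 4.6 p [0.6029 0.2895 0.0791] F [ 0.12 -0.07  0.36] gap 0.0414
turn [ 0.0004  0.0003 -0.0058] shift [ 0.0044 -0.0031 -0.0094]
```

```bash
python3 -m handwheel '[[[0,0,0],[0,0,0],1],[[0,0,0],[0,0,0],1],[[0,0,0],[0,0,0],1],[[0,0,0],[0,0,0],1]]'
```

```text
t: 5.0
tcp_pos: [0.6029, 0.2896, 0.0792]
ee_rot: [[0.993, -0.114, 0.0], [-0.114, -0.993, 0.0], [0.0, -0.0, -1.0]]
contact_force: [0.8, 0.7, 0.0]
finger_gap: 0.0243
```

```bash
python3 -m handwheel '[[[0,0,0],[0,0,-0.05],1],[[0,0,0],[0,0,-0.15],1],[[0,0,0],[0,0,-0.3],1],[[0,0,0],[0,0,-0.45],1],[[0,0,0],[0,0,-0.6],1],[[0,0,0],[0,0,-0.6],1],[[0,0,0],[0,0,-0.6],1]]' 
python3 go.py 0.595 -0.015 0.2 -6.4
```

```text
t: 5.7
tcp_pos: [0.6028, 0.2895, 0.1989]
ee_rot: [[0.993, -0.115, 0.0], [-0.115, -0.993, -0.0], [0.0, 0.0, -1.0]]
contact_force: [0.1, -0.9, -4.5]
finger_gap: 0.0246
t 5.7 p [0.6028 0.2895 0.1989] F [ 0.13 -0.91 -4.5 ] gap 0.0246
turn [ 0.0002 -0.0001 -0.0059] shift [ 0.1354  1.5167 -0.0053]
```

```bash
python3 -m handwheel '[[[0,0,0],[0.01,0.1,0],1],[[0,0,0],[0.03,0.3,0],1],[[0,0,0],[0.05,0.5,0],1],[[0,0,0],[0.068,0.7,0],1],[[0,0,0],[0.068,0.9,0],1],[[0,0,0],[0.068,0.9,0],1]]' | head -2
python3 -m handwheel '[[[0,0,0],[0.02,0.2,0],1],[[0,0,0],[0.05,0.4,0],1],[[0,0,0],[0.067,0.55,0],1],[[0,0,0],[0.067,0.61,0],1],[[0,0,0],[0.067,0.61,0],1],[[0,0,0],[0.067,0.61,0],1]]' | head -2
python3 - <<'E'
from h import *
from bench import env
for n in("scene","wrist","top"):
    s=env.get_state();d=env.snapshot(n); i=d["img"]
    if n=="wrist": d=wristcam(d,s)
    np.savez(f"{n}3.npz",**d)
    if n=="scene": i=cv2.resize(i[120:320,220:400],None,fx=3,fy=3)
    if n=="top": i=cv2.resize(i[150:330,270:450],None,fx=3,fy=3)
    cv2.imwrite(f"pics/{n}3.png",i)
    print(s["tcp_pos"])
E
python3 go.py 0.595 -0.015 0.2 -6.4
```

```text
t: 6.3
tcp_pos: [0.594, 0.1027, 0.1962]
t: 6.9
tcp_pos: [0.5946, -0.0126, 0.1981]
[ 0.59456182 -0.01257595  0.19813615]
[ 0.59476728 -0.01216801  0.1984945 ]
[ 0.59494128 -0.01198716  0.19880161]
t 7.05 p [ 0.595 -0.012  0.199] F [ 0.96  0.09 -4.35] gap 0.0243
turn [-0.0011  0.0009 -0.0018] shift [ 0.0015  0.0151 -0.0049]
```

View pics/scene3.png

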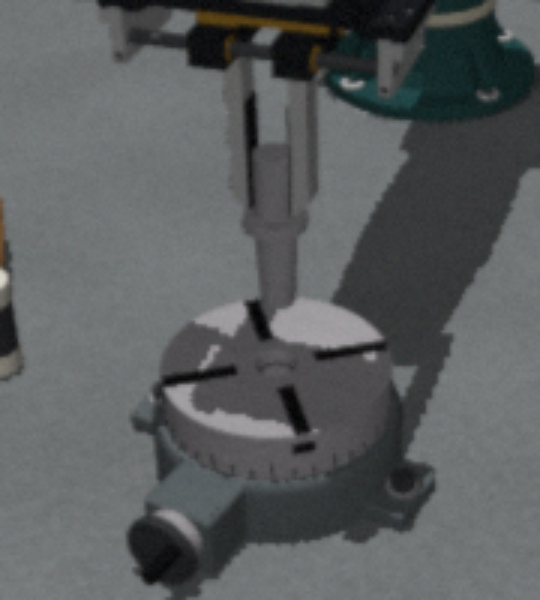

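View pics/wrist3.png

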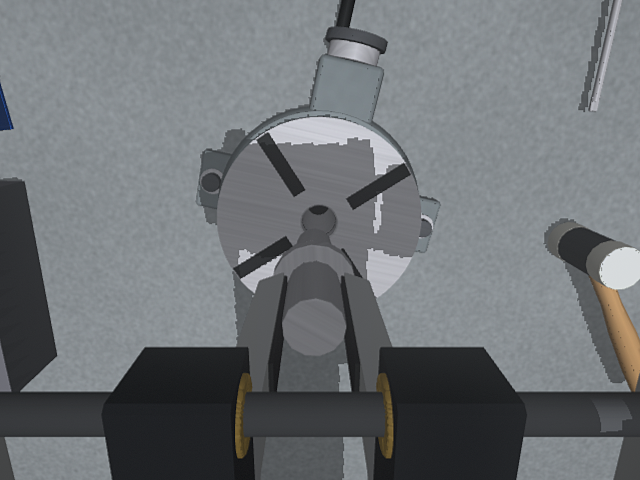

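View pics/top3.png

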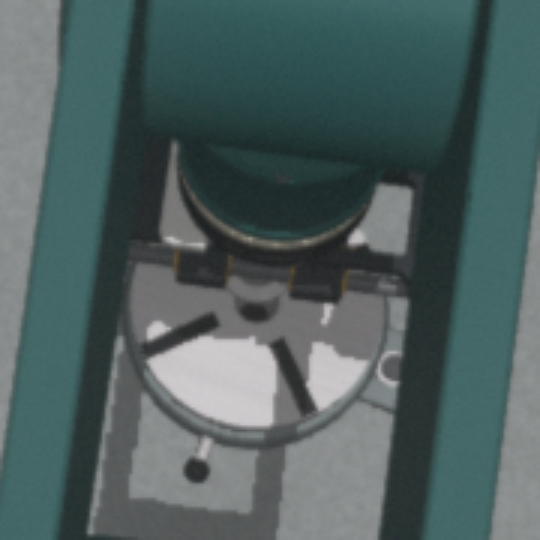

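In the wrist view the arbor hangs upright in the jaws. The stub's top is at about (314,327), and the bore's mouth is ahead of the shank at about (319,221). I'll work out the offset relative to the tool.

Run:
```python
from h import *
W=dict(np.load("wrist3.npz"))
c=cv2.resize(W["img"][190:365,260:380],None,fx=4.5,fy=3.4,interpolation=cv2.INTER_CUBIC) if 0 else cv2.resize(W["img"][195:365,260:375],None,fx=3.5,fy=3.5,interpolation=cv2.INTER_CUBIC)
cv2.imwrite("pics/w3z.png",cv2.convertScaleAbs(c,alpha=1.7))
# platter via bright: fit circle centre from slots? use platter outline by Canny-free: report bore
for uv in((319,221),(318.5,220.5)): print("bore",ray(W,uv,.08))
tz=0.1985+.014+0  # origin approx: collar underside = TCP z-0.014+...
for z in(.2335,.2355): print("stub",ray(W,(314,327),z))
# silhouettes predicted for shank of diff axis
for X in([.595,-.0145,.08],[.595,-.0145,.235]): print(proj(W,X))
```

```text
bore [ 0.59676792 -0.01620538  0.08      ]
bore [ 0.59718577 -0.01588337  0.08      ]
stub [ 0.59532187 -0.01238246  0.2335    ]
stub [ 0.59641737 -0.01250864  0.2355    ]
[316.95815327 223.57227211]
[319.64984355 329.1476525 ]
```

View pics/w3z.png

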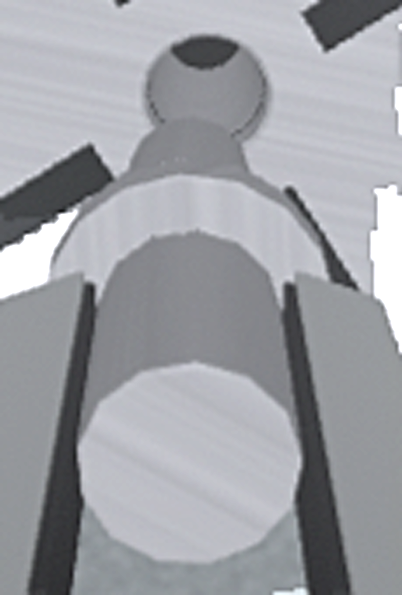

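```bash
python3 -m handwheel '[[[0,0,0],[0.002,0.0175,0],1],[[0,0,0],[0.002,0.0175,0],1],[[0,0,0],[0.002,0.0175,0.1],1],[[0,0,0],[0.002,0.0175,0.2],1],[[0,0,0],[0.002,0.0175,0.24],1],[[0,0,0],[0.002,0.0175,0.24],1]]'
python3 - <<'E'
from h import *
from bench import env
s=env.get_state();d=env.snapshot("wrist");W=wristcam(d,s);i=d["img"]
np.savez("w4.npz",**W)
cv2.imwrite("pics/w4.png",cv2.convertScaleAbs(cv2.resize(i[150:350,240:400],None,fx=3,fy=3,interpolation=cv2.INTER_CUBIC),alpha=1.6))
print(s["tcp_pos"])
E
```

```text
t: 7.65
tcp_pos: [0.5941, -0.0168, 0.1494]
ee_rot: [[0.993, -0.114, -0.004], [-0.114, -0.993, 0.0], [-0.004, 0.0, -1.0]]
contact_force: [0.4, 0.2, -5.7]
finger_gap: 0.0247
[ 0.59408407 -0.01680657  0.14942859]
```

View pics/w4.png

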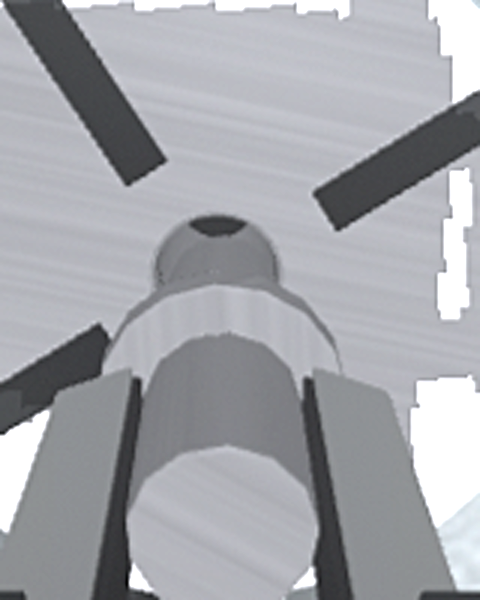

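The bore is centred at crop x≈216.5 and the stub at about 222.5. That is roughly 1 mm too far along tool +y. I'll let the arm settle and look again before correcting.

```bash
python3 -m handwheel '[[[0,0,0],[0,0,0],1],[[0,0,0],[0,0,0],1],[[0,0,0],[0,0,0],1]]'
cat > look.py <<'E'
from h import *
from bench import env
import sys
s=env.get_state();d=env.snapshot("wrist");W=wristcam(d,s);i=d["img"]
np.savez(sys.argv[1]+".npz",**W)
x,y,w,h,f=map(int,sys.argv[2:7])
cv2.imwrite(f"pics/{sys.argv[1]}.png",cv2.convertScaleAbs(cv2.resize(i[y:y+h,x:x+w],None,fx=f,fy=f,interpolation=cv2.INTER_CUBIC),alpha=1.6))
print(s["tcp_pos"],s["ee_rot"][:,2],s["contact_force"])
E
python3 look.py w5 240 190 160 180 3
```

```text
t: 8.0
tcp_pos: [0.5957, -0.0172, 0.1524]
ee_rot: [[0.993, -0.115, 0.002], [-0.115, -0.993, -0.0], [0.002, 0.0, -1.0]]
contact_force: [-0.6, 0.1, -4.0]
finger_gap: 0.0246
[ 0.59570492 -0.01717779  0.15244262] [ 2.01265248e-03 -3.32365162e-04 -9.99997919e-01] [-0.56657156  0.08757098 -4.01296156]
```

View pics/w5.png

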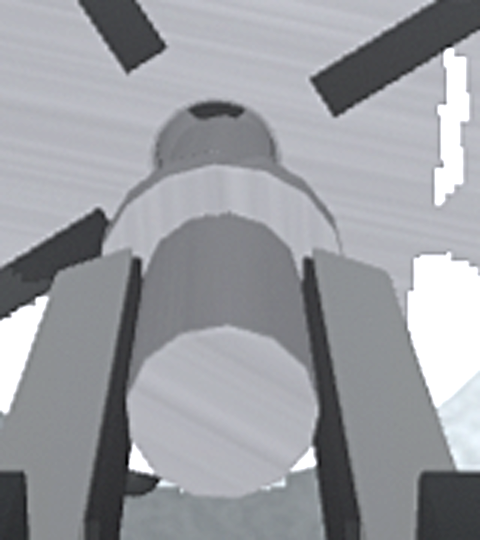

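Run:
```python
from h import *
for n,b,t in(("w5",(311.3,243),(314,326.7)),("wrist3",(319.2,221.8),(313.9,326.6))):
    W=dict(np.load(n+".npz")); c=-W["R"].T@W["t"]
    B=ray(W,b,.08)
    tz={"w5":.1524,"wrist3":.1985}[n]
    S=ray(W,t,tz+.0368); print(n,B,S,B-S)
    # ellipse vertical size of bore
    print([proj(W,B+np.array(v)) for v in([.013,0,0],[-.013,0,0],[0,.013,0],[0,-.013,0])])
```

```text
w5 [ 0.59627613 -0.01574682  0.08      ] [ 0.59721614 -0.01746434  0.1892    ] [-0.00094001  0.00171752 -0.1092    ]
[array([308.84508851, 223.13214997]), array([313.68999008, 262.34243443]), array([290.80047022, 245.27919361]), array([331.86295741, 240.71375433])]
wrist3 [ 0.59614894 -0.01628395  0.08      ] [ 0.59647907 -0.0124777   0.2353    ] [-0.00033013 -0.00380625 -0.1553    ]
[array([317.21534916, 204.55878698]), array([321.13902339, 238.64483469]), array([301.60412052, 223.75302436]), array([336.84417827, 219.8416148 ])]
```

```bash
python3 -m handwheel '[[[0,0,0],[-0.004,-0.0075,0],1],[[0,0,0],[-0.004,-0.0075,0],1],[[0,0,0],[-0.004,-0.0075,0.05],1],[[0,0,0],[-0.004,-0.0075,0.1],1],[[0,0,0],[-0.004,-0.0075,0.137],1],[[0,0,0],[-0.004,-0.0075,0.137],1],[[0,0,0],[-0.004,-0.0075,0.137],1],[[0,0,0],[-0.004,-0.0075,0.137],1]]' 
python3 look.py w6 240 210 160 180 3
```

```text
t: 8.85
tcp_pos: [0.5945, -0.0155, 0.1241]
ee_rot: [[0.993, -0.115, 0.0], [-0.115, -0.993, -0.0], [0.0, -0.0, -1.0]]
contact_force: [-1.0, -0.2, -4.5]
finger_gap: 0.0245
[ 0.59454614 -0.01551379  0.12414264] [ 7.12951090e-05 -5.27353343e-06 -9.99999997e-01] [-1.01664163 -0.21225808 -4.50991898]
```

View pics/w6.png

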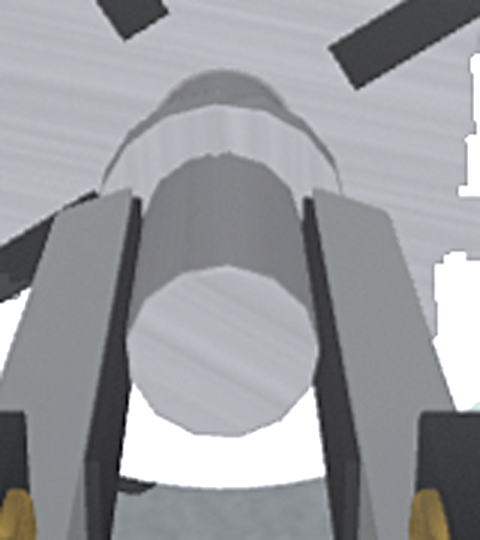

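The shank is inside the bore mouth, and both are centred near crop x≈222. I'll lower it in small steps and watch the forces.

```bash
python3 -m handwheel '[[[0,0,0],[0,0,0.02],1],[[0,0,0],[0,0,0.04],1],[[0,0,0],[0,0,0.04],1]]'|grep -v rot
python3 -m handwheel '[[[0,0,0],[0,0,0.01],1],[[0,0,0],[0,0,0.02],1],[[0,0,0],[0,0,0.02],1]]'|grep -v rot
python3 -m handwheel '[[[0,0,0],[0,0,0.01],1],[[0,0,0],[0,0,0.01],1]]'|grep -v rot
```

```text
t: 9.2
tcp_pos: [0.5941, -0.0155, 0.1149]
contact_force: [0.1, -0.2, -4.9]
finger_gap: 0.0248
t: 9.5
tcp_pos: [0.5943, -0.0155, 0.1114]
contact_force: [-0.3, -0.5, -4.8]
finger_gap: 0.0241
t: 9.7
tcp_pos: [0.5944, -0.0155, 0.1096]
contact_force: [-0.4, -0.9, -5.4]
finger_gap: 0.0245
```

```bash
python3 -m handwheel '[[[0,0,0],[0,0,0.01],1],[[0,0,0],[0,0,0.01],1]]'|grep -v rot
python3 -m handwheel '[[[0,0,0],[0,0,0.01],1],[[0,0,0],[0,0,0.01],1]]'|grep -v rot
python3 -m handwheel '[[[0,0,0],[0,0,0.008],1],[[0,0,0],[0,0,0.008],1]]'|grep -v rot
```

```text
t: 9.9
tcp_pos: [0.5945, -0.0155, 0.1076]
contact_force: [0.7, -0.1, -3.9]
finger_gap: 0.0244
t: 10.1
tcp_pos: [0.5945, -0.0155, 0.1056]
contact_force: [0.2, -0.1, -4.2]
finger_gap: 0.0243
t: 10.3
tcp_pos: [0.5946, -0.0156, 0.1041]
contact_force: [1.2, -0.7, -4.6]
finger_gap: 0.0248
```

```bash
python3 -m handwheel '[[[0,0,0],[0,0,0.005],1],[[0,0,0],[0,0,0.005],1]]'|grep -v rot
python3 -m handwheel '[[[0,0,0],[0,0,0.005],1],[[0,0,0],[0,0,0.005],1]]'|grep -v rot
python3 -m handwheel '[[[0,0,0],[0,0,0.005],1],[[0,0,0],[0,0,0.005],1]]'|grep -v rot
```

```text
t: 10.5
tcp_pos: [0.5947, -0.0156, 0.1033]
contact_force: [0.6, -0.0, -5.0]
finger_gap: 0.0245
t: 10.7
tcp_pos: [0.5947, -0.0156, 0.1023]
contact_force: [1.3, -0.5, -4.2]
finger_gap: 0.0244
t: 10.9
tcp_pos: [0.5947, -0.0156, 0.1013]
contact_force: [1.3, -0.6, -4.5]
finger_gap: 0.0244
```

```bash
python3 -m handwheel '[[[0,0,0],[0.001,0,0.005],1],[[0,0,0],[0.001,0,0.005],1]]'|grep -v rot
python3 -m handwheel '[[[0,0,0],[0.001,0,0.004],1],[[0,0,0],[0.001,0,0.004],1],[[0,0,0],[0.001,0,0.004],1]]'|grep -v rot
```

```text
t: 11.1
tcp_pos: [0.5948, -0.0157, 0.1002]
contact_force: [1.7, -1.0, -2.8]
finger_gap: 0.0247
t: 11.4
tcp_pos: [0.5949, -0.0157, 0.0997]
contact_force: [-0.2, -0.9, -1.9]
finger_gap: 0.0244
```

```bash
python3 -m handwheel '[[[0,0,0],[0,0,0.003],1],[[0,0,0],[0,0,0.003],1]]'|grep -v rot
python3 look.py w7 160 140 320 240 2
python3 - <<'E'
from h import *
from bench import env
d=env.snapshot("scene");i=d["img"];np.savez("s7.npz",**d)
cv2.imwrite("pics/s7.png",cv2.convertScaleAbs(cv2.resize(i[150:300,250:370],None,fx=4,fy=4,interpolation=cv2.INTER_CUBIC),alpha=1.5))
E
```

```text
t: 11.6
tcp_pos: [0.5949, -0.0157, 0.0993]
contact_force: [-1.8, -1.0, -0.4]
finger_gap: 0.0242
[ 0.59491563 -0.01567686  0.09931708] [ 2.77575983e-04 -3.27122160e-04 -9.99999908e-01] [-1.8433949  -0.96148952 -0.36499995]
```

View pics/s7.png

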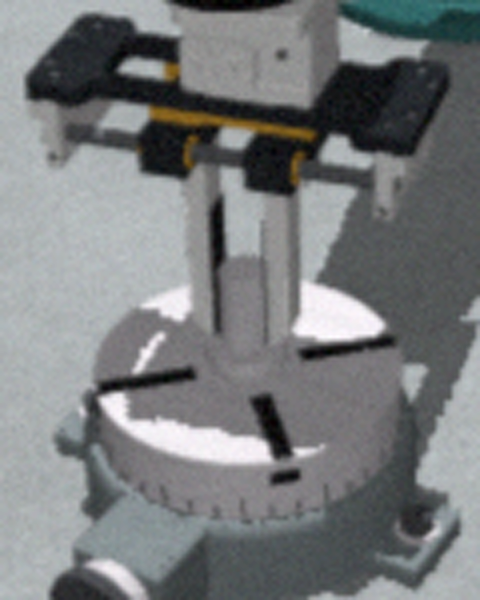

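The collar now sits just above the platter face and the bore carries the arbor's weight. I'll release it.

```bash
python3 -m handwheel '[[[0,0,0],[0,0,0],0.3],[[0,0,0],[0,0,0],0],[[0,0,0],[0,0,0],-0.3],[[0,0,0],[0,0,0],-0.5],[[0,0,0],[0,0,0],-0.5]]'|grep -v rot
python3 -m handwheel '[[[0,0,0],[0,0,-0.1],-0.5],[[0,0,0],[0,0,-0.3],-0.6],[[0,0,0],[0,0,-0.5],-0.6],[[0,0,0],[0,0,-0.7],-0.6],[[0,0,0],[0,0,-0.9],-0.6],[[0,0,0],[0,0,-0.9],-0.6]]'|grep -v rot
python3 look.py w8 160 140 320 240 2
python3 - <<'E'
from h import *
from bench import env
d=env.snapshot("scene");i=d["img"];np.savez("s8.npz",**d)
cv2.imwrite("pics/s8.png",cv2.convertScaleAbs(cv2.resize(i[150:300,250:370],None,fx=4,fy=4,interpolation=cv2.INTER_CUBIC),alpha=1.5))
E
python3 go.py 0.532 -0.243 0.26 22.5
```

```text
t: 12.2
tcp_pos: [0.595, -0.0155, 0.0989]
contact_force: [-0.2, 0.4, -0.5]
finger_gap: 0.0613
t: 12.8
tcp_pos: [0.5973, -0.0158, 0.287]
contact_force: [0.4, 0.4, 0.5]
finger_gap: 0.0752
[ 0.59730598 -0.01578932  0.28703666] [ 0.01397184 -0.00168764 -0.99990096] [0.41923834 0.4432363  0.52175449]
t 12.9 p [ 0.5954 -0.0156  0.2802] F [ 0.51 -0.46  0.19] gap 0.0754
turn [ 0.0016 -0.0057 -0.9692] shift [-0.1852  1.1658  0.1007]
```

View pics/s8.png

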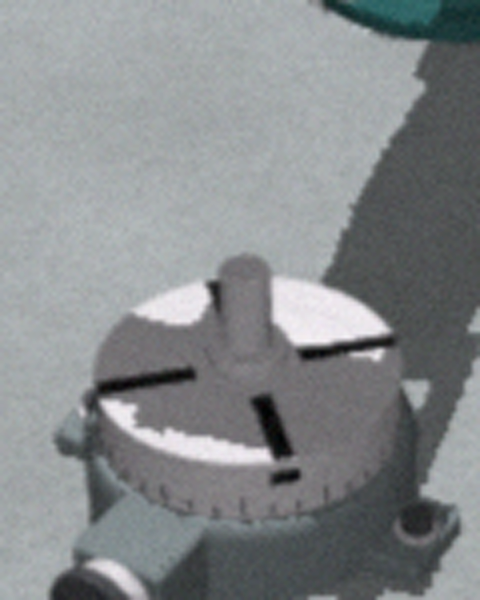

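View pics/w8.png

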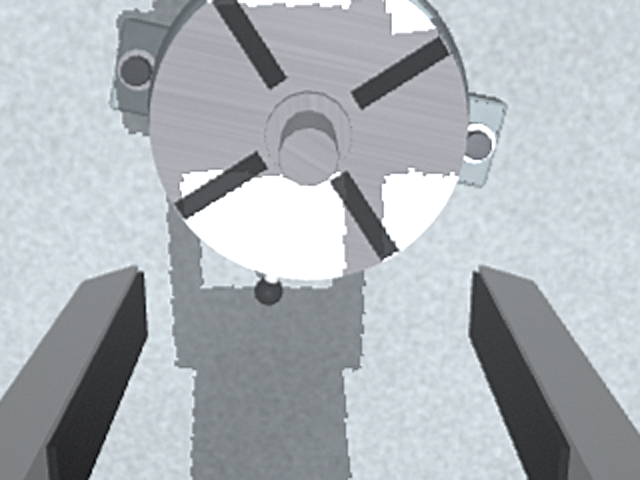

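The arbor stands upright and free in the bore, with a small collar gap. Now I'll fetch the mallet.

```bash
python3 -m handwheel '[[[0,0,-0.97],[-0.18,0.95,0.05],-0.6],[[0,0,-0.97],[-0.18,0.95,0.05],-0.6],[[0,0,-0.97],[-0.18,0.95,0.05],-0.6],[[0,0,-0.97],[-0.18,0.95,0.05],-0.6],[[0,0,-0.97],[-0.18,0.95,0.05],-0.6],[[0,0,-0.97],[-0.18,0.95,0.05],-0.6]]' |grep -v rot
python3 go.py 0.532 -0.243 0.26 22.5
```

```text
t: 13.5
tcp_pos: [0.5362, -0.201, 0.2662]
contact_force: [0.4, 0.5, -0.6]
finger_gap: 0.0752
t 13.5 p [ 0.5362 -0.201   0.2662] F [ 0.44  0.55 -0.62] gap 0.0752
turn [-0.0071  0.0052 -0.006 ] shift [-0.099   0.1862  0.0308]
```

```bash
python3 -m handwheel '[[[0,0,-0.006],[-0.1,0.186,0.0],-0.6],[[0,0,-0.006],[-0.1,0.186,0],-0.6],[[0,0,-0.006],[-0.1,0.186,0],-0.6],[[0,0,-0.006],[-0.1,0.186,0],-0.6],[[0,0,-0.006],[-0.1,0.186,0],-0.6]]' |grep -v rot
python3 look.py w9 0 0 640 480 1
python3 go.py 0.532 -0.243 0.06 22.5
```

```text
t: 14.0
tcp_pos: [0.5336, -0.2406, 0.2689]
contact_force: [0.1, -0.1, 0.6]
finger_gap: 0.0753
[ 0.53361612 -0.24063209  0.26886638] [ 9.63286036e-05  3.96700859e-04 -9.99999917e-01] [ 0.09459946 -0.1022513   0.5696434 ]
t 14.05 p [ 0.5336 -0.2408  0.2689] F [ 0.53 -0.42  0.65] gap 0.0749
turn [-0.0002 -0.0004  0.0104] shift [-0.0116  0.007   1.0447]
```

View pics/w9.png

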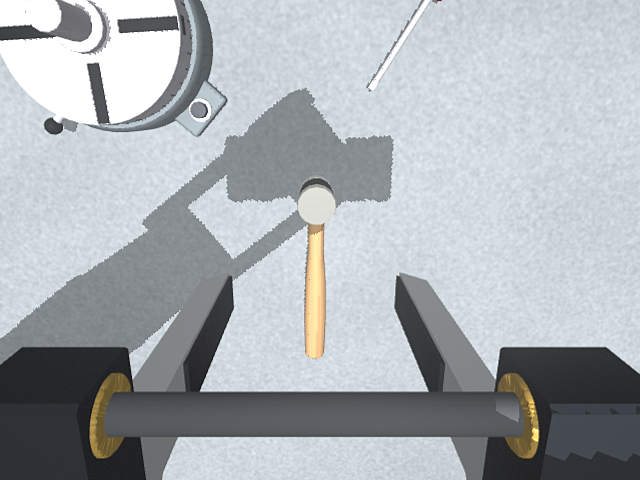

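The wrist view shows the mallet's top face at about (316.5,204), and the handle runs straight along tool −x.

Run:
```python
from h import *
W=dict(np.load("w9.npz"))
g=W["img"].min(2);x,y=280,165
m=(g[y:y+60,x:x+75]>128).astype(np.uint8)
c=max(cv2.findContours(m,0,1)[0],key=cv2.contourArea);e=cv2.fitEllipse(c);print(e,g[204,316],g[150,300])
print(ray(W,(316.5,204),.076),ray(W,(e[0][0]+x,e[0][1]+y),.076), ray(W,(315,350),.045))
```

```text
((44.26051330566406, 42.925567626953125), (33.95416259765625, 61.28403091430664), 106.0972671508789) 136 83
[ 0.53382152 -0.24282049  0.076     ] [ 0.53319624 -0.2507322   0.076     ] [ 0.37774121 -0.30706571  0.045     ]
```

```bash
python3 -m handwheel '[[[0,0,0.01],[-0.004,0.009,0.25],-0.6],[[0,0,0.01],[-0.004,0.009,0.5],-0.6],[[0,0,0.01],[-0.004,0.009,0.75],-0.6],[[0,0,0.01],[-0.004,0.009,0.85],-0.6],[[0,0,0.01],[-0.004,0.009,0.85],-0.6]]' |grep -v rot
python3 go.py 0.5335 -0.2428 0.027 22.5
```

```text
t: 14.55
tcp_pos: [0.5305, -0.2418, 0.094]
contact_force: [0.2, -0.5, 0.1]
finger_gap: 0.0757
t 14.55 p [ 0.5305 -0.2418  0.094 ] F [ 0.17 -0.54  0.14] gap 0.0757
turn [-0.0146  0.0109 -0.0014] shift [0.0139 0.0129 0.3348]
```

```bash
python3 -m handwheel '[[[0,0,0],[0,0,0],-0.6],[[0,0,0],[0,0,0.15],-0.6],[[0,0,0],[0,0,0.3],-0.6],[[0,0,0],[0,0,0.35],-0.6],[[0,0,0],[0,0,0.35],-0.6],[[0,0,0],[0,0,0.35],-0.6]]' |grep -v rot
python3 look.py w10 0 0 640 480 1
python3 go.py 0.5335 -0.2428 0.027 22.5
```

```text
t: 15.15
tcp_pos: [0.5347, -0.245, 0.0313]
contact_force: [-0.2, -0.6, 0.1]
finger_gap: 0.0754
[ 0.53466696 -0.24495838  0.03134749] [ 0.00348862 -0.00203953 -0.99999183] [-0.21122978 -0.63917411  0.13845053]
t 15.2 p [ 0.5348 -0.2451  0.0316] F [-0.74 -0.49 -0.77] gap 0.0752
turn [ 0.0072 -0.0055 -0.0031] shift [-0.0018 -0.0135  0.0232]
```

View pics/w10.png

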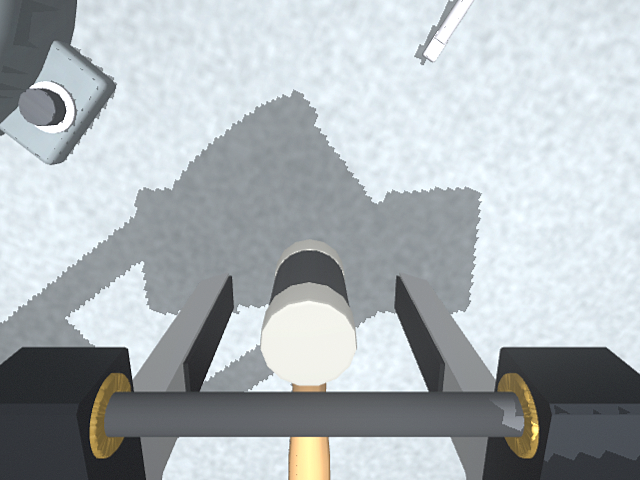

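```bash
python3 - <<'E'
from h import *
W=dict(np.load("w10.npz"));print(ray(W,(308.8,334),.076))
E
python3 -m handwheel '[[[0,0,0],[0,-0.011,0.015],-0.6],[[0,0,0],[0,-0.011,0.015],-0.2],[[0,0,0],[0,-0.011,0.015],0],[[0,0,0],[0,-0.011,0.015],0.15],[[0,0,0],[0,-0.011,0.015],1],[[0,0,0],[0,-0.011,0.015],1],[[0,0,0],[0,-0.011,0.015],1],[[0,0,0],[0,-0.011,0.015],1],[[0,0,0],[0,-0.011,0.015],1]]' |grep -v rot
```

```text
[ 0.5365619  -0.24182711  0.076     ]
t: 16.1
tcp_pos: [0.5327, -0.2428, 0.0261]
contact_force: [0.6, -2.6, -0.4]
finger_gap: 0.0357
```

```bash
python3 -m handwheel '[[[0,0,0],[0,0,0],1],[[0,0,0],[0,0,0],1],[[0,0,0],[0,0,-0.05],1],[[0,0,0],[0,0,-0.15],1],[[0,0,0],[0,0,-0.3],1],[[0,0,0],[0,0,-0.5],1],[[0,0,0],[0,0,-0.7],1],[[0,0,0],[0,0,-0.9],1],[[0,0,0],[0,0,-0.9],1],[[0,0,0],[0,0,-0.9],1]]' 
python3 look.py w11 0 0 640 480 1
python3 - <<'E'
from h import *
from bench import env
d=env.snapshot("scene");i=d["img"];np.savez("s11.npz",**d)
cv2.imwrite("pics/s11.png",cv2.convertScaleAbs(cv2.resize(i[100:300,120:360],None,fx=3,fy=3,interpolation=cv2.INTER_CUBIC),alpha=1.5))
E
python3 go.py 0.595 -0.0157 0.206 22.5
```

```text
t: 17.1
tcp_pos: [0.5319, -0.2414, 0.2051]
ee_rot: [[0.924, 0.382, -0.001], [0.382, -0.924, 0.001], [-0.0, -0.002, -1.0]]
contact_force: [-0.4, 0.3, -5.8]
finger_gap: 0.0357
[ 0.53186954 -0.24139628  0.20508054] [-9.82023320e-04  1.27790721e-03 -9.99998701e-01] [-0.41179993  0.26585595 -5.80887118]
t 17.2 p [ 0.5306 -0.2409  0.2019] F [-0.7  -0.22 -4.74] gap 0.0359
turn [-0.0117  0.0082 -0.0028] shift [ 0.7269 -0.9183 -0.0182]
```

View pics/s11.png

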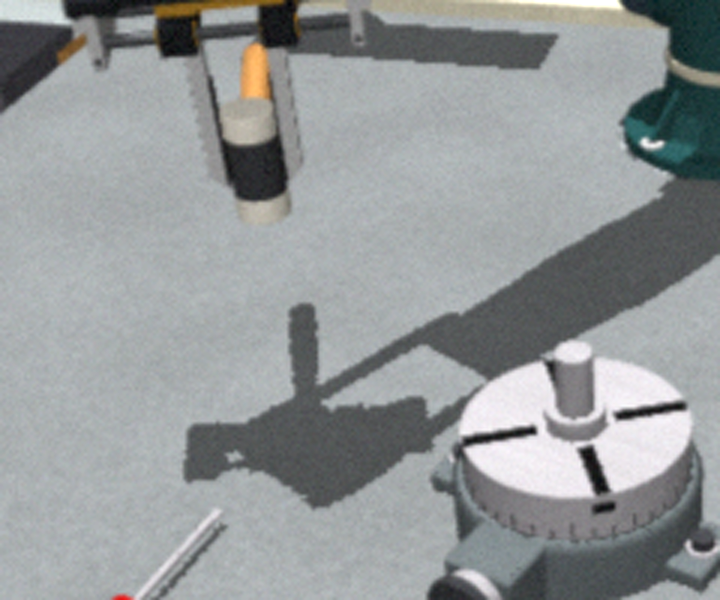

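View pics/w11.png

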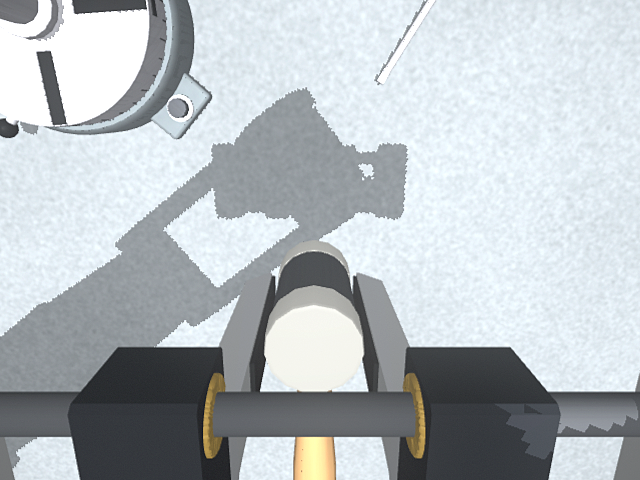

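The mallet is held upright by its head with the handle level. I'll check where the head sits in the tool frame.

```bash
python3 - <<'E'
from h import *
W=dict(np.load("w11.npz"))
p=np.array([.53187,-.2414,.20508]);X=ray(W,(314.3,341),.20508+.0499);d=X-p
print(d, "tool x,y",d[:2]@[.924,.382],d[:2]@[.382,-.924])
S=dict(np.load("s11.npz"))
print(proj(S,[.595,-.0157,.1361]), (120+574/3-.33,100+351/3-.33))
E
python3 -m handwheel '[[[0,0,0],[0.1,-0.12,-0.05],1],[[0,0,0],[0.25,-0.31,-0.05],1],[[0,0,0],[0.4,-0.5,-0.05],1],[[0,0,0],[0.55,-0.7,-0.05],1],[[0,0,0],[0.68,-0.86,-0.05],1],[[0,0,0],[0.72,-0.91,-0.05],1],[[0,0,0],[0.72,-0.91,-0.05],1],[[0,0,0],[0.72,-0.91,-0.05],1],[[0,0,0],[0.72,-0.91,-0.05],1]]'
python3 go.py 0.595 -0.0157 0.206 22.5
```

```text
[0.00311127 0.00127104 0.0499    ] tool x,y 0.0033603557361158417 1.406379414266106e-05
[309.61173309 216.24102674] (311.0033333333334, 216.67)
t: 18.1
tcp_pos: [0.5954, -0.0207, 0.2148]
ee_rot: [[0.925, 0.379, -0.002], [0.379, -0.925, -0.001], [-0.002, -0.0, -1.0]]
contact_force: [-0.3, -0.7, -4.4]
finger_gap: 0.0358
t 18.1 p [ 0.5954 -0.0207  0.2148] F [-0.31 -0.72 -4.43] gap 0.0358
turn [-0.0004  0.0042 -0.0074] shift [ 0.0078 -0.024   0.0439]
```

```bash
python3 -m handwheel '[[[0,0,0],[-0.003,-0.024,0],1],[[0,0,0],[-0.003,-0.024,0.05],1],[[0,0,0],[-0.003,-0.024,0.12],1],[[0,0,0],[-0.003,-0.024,0.19],1],[[0,0,0],[-0.003,-0.024,0.19],1],[[0,0,0],[-0.003,-0.024,0.19],1],[[0,0,0],[-0.003,-0.024,0.19],1]]'
python3 look.py w12 0 0 640 480 1
python3 - <<'E'
from h import *
from bench import env
d=env.snapshot("scene");i=d["img"];np.savez("s12.npz",**d)
cv2.imwrite("pics/s12.png",cv2.convertScaleAbs(cv2.resize(i[130:280,250:370],None,fx=4,fy=4,interpolation=cv2.INTER_CUBIC),alpha=1.5))
E
python3 go.py 0.593 -0.0165 0.17 22.5
```

```text
t: 18.8
tcp_pos: [0.594, -0.0148, 0.1783]
ee_rot: [[0.924, 0.381, 0.001], [0.381, -0.924, -0.0], [0.001, 0.001, -1.0]]
contact_force: [-0.1, 0.1, -4.6]
finger_gap: 0.0356
[ 0.59399895 -0.0148019   0.17829645] [ 9.08310525e-04 -1.85456364e-04 -9.99999570e-01] [-0.06550046  0.14898021 -4.57408329]
t 18.9 p [ 0.5942 -0.0148  0.1788] F [-0.34 -0.13 -4.58] gap 0.0355
turn [ 0.0018 -0.0028 -0.003 ] shift [-0.0087  0.0056  0.0439]
```

View pics/s12.png

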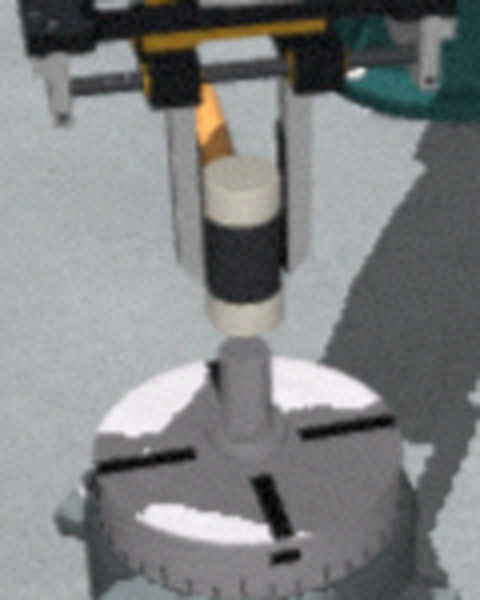

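View pics/w12.png

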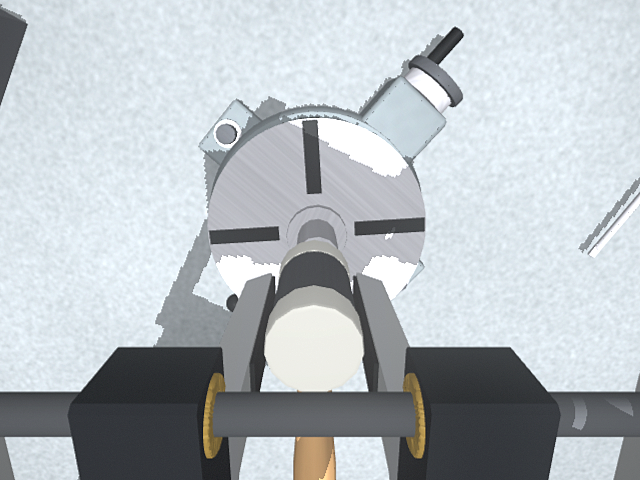

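The mallet is lined up over the stub: both are at about x=245 in the scene crop, and the face is some 15 mm above it. I'll trim the position and make a very light first contact to find the height.

```bash
python3 -m handwheel '[[[0,0,0],[-0.009,0.006,0.02],1],[[0,0,0],[-0.009,0.006,0.04],1],[[0,0,0],[-0.009,0.006,0.06],1],[[0,0,0],[-0.009,0.006,0.06],1],[[0,0,0],[-0.009,0.006,0.06],1]]'
python3 -m handwheel '[[[0,0,0],[0,0,0.01],1],[[0,0,0],[0,0,0.02],1]]'|grep -v rot
python3 -m handwheel '[[[0,0,0],[0,0,-0.03],1],[[0,0,0],[0,0,-0.03],1],[[0,0,0],[0,0,-0.03],1]]'|grep -v rot
```

```text
t: 19.4
tcp_pos: [0.5923, -0.0166, 0.1655]
ee_rot: [[0.925, 0.381, -0.001], [0.381, -0.925, 0.0], [-0.001, -0.0, -1.0]]
contact_force: [1.2, -0.2, -4.9]
finger_gap: 0.0357
t: 19.6
tcp_pos: [0.5926, -0.0166, 0.162]
contact_force: [-0.7, 0.0, -3.8]
finger_gap: 0.0362
t: 19.9
tcp_pos: [0.5928, -0.0166, 0.1685]
contact_force: [0.8, 0.5, -5.0]
finger_gap: 0.0359
```

```bash
python3 -m handwheel '[[[0,0,0],[0,0,0.01],1],[[0,0,0],[0,0,0.02],1],[[0,0,0],[0,0,0.03],1],[[0,0,0],[0,0,0.04],1]]'|grep -v rot
python3 -m handwheel '[[[0,0,0],[0,0,-0.03],1],[[0,0,0],[0,0,-0.03],1],[[0,0,0],[0,0,-0.03],1]]'|grep -v rot
```

```text
t: 20.3
tcp_pos: [0.5926, -0.0166, 0.161]
contact_force: [-2.4, 0.2, 4.5]
finger_gap: 0.0358
t: 20.6
tcp_pos: [0.5926, -0.0166, 0.1658]
contact_force: [-0.3, -1.0, -4.5]
finger_gap: 0.0355
```

```bash
python3 -m handwheel '[[[0,0,0],[0,0,0.012],1],[[0,0,0],[0,0,0.025],1],[[0,0,0],[0,0,0.038],1]]'|grep -v rot
python3 -m handwheel '[[[0,0,0],[0,0,-0.038],1],[[0,0,0],[0,0,-0.038],1],[[0,0,0],[0,0,-0.038],1]]'|grep -v rot
```

```text
t: 20.9
tcp_pos: [0.5927, -0.0166, 0.1604]
contact_force: [-2.5, -0.2, 10.2]
finger_gap: 0.0357
t: 21.2
tcp_pos: [0.5925, -0.0166, 0.1655]
contact_force: [-1.0, -0.5, -4.5]
finger_gap: 0.0356
```

```bash
python3 -m handwheel '[[[0,0,0],[0,0,0.012],1],[[0,0,0],[0,0,0.025],1],[[0,0,0],[0,0,0.04],1]]'|grep -v rot
python3 -m handwheel '[[[0,0,0],[0,0,-0.04],1],[[0,0,0],[0,0,-0.04],1],[[0,0,0],[0,0,-0.04],1]]'|grep -v rot
python3 - <<'E'
from h import *
from bench import env
d=env.snapshot("scene");i=d["img"];np.savez("s13.npz",**d)
cv2.imwrite("pics/s13.png",cv2.convertScaleAbs(cv2.resize(i[130:280,250:370],None,fx=4,fy=4,interpolation=cv2.INTER_CUBIC),alpha=1.5))
E
```

```text
t: 21.5
tcp_pos: [0.5925, -0.0166, 0.16]
contact_force: [-4.7, 0.7, 12.0]
finger_gap: 0.0356
t: 21.8
tcp_pos: [0.5925, -0.0166, 0.1655]
contact_force: [0.5, -0.2, -5.5]
finger_gap: 0.0357
```

View pics/s13.png

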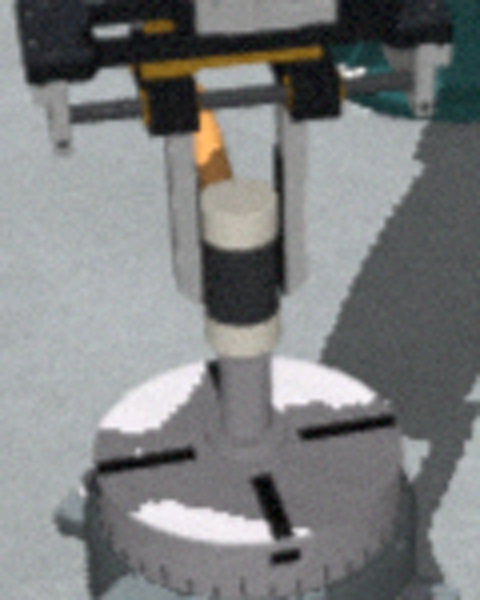

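```bash
python3 -m handwheel '[[[0,0,0],[0,0,0.015],1],[[0,0,0],[0,0,0.03],1],[[0,0,0],[0,0,0.045],1]]'|grep -v rot
python3 -m handwheel '[[[0,0,0],[0,0,-0.045],1],[[0,0,0],[0,0,-0.045],1],[[0,0,0],[0,0,-0.045],1]]'|grep -v rot
python3 -m handwheel '[[[0,0,0],[0,0,0.015],1],[[0,0,0],[0,0,0.03],1],[[0,0,0],[0,0,0.045],1]]'|grep -v rot
python3 -m handwheel '[[[0,0,0],[0,0,-0.045],1],[[0,0,0],[0,0,-0.045],1],[[0,0,0],[0,0,-0.045],1]]'|grep -v rot
```

```text
t: 22.15
tcp_pos: [0.5926, -0.0166, 0.1596]
contact_force: [-4.8, 0.6, 13.3]
finger_gap: 0.0356
t: 22.45
tcp_pos: [0.5925, -0.0166, 0.1655]
contact_force: [0.8, -0.4, -5.2]
finger_gap: 0.0356
t: 22.75
tcp_pos: [0.5925, -0.0165, 0.1592]
contact_force: [-5.6, 0.4, 13.6]
finger_gap: 0.0356
t: 23.05
tcp_pos: [0.5925, -0.0166, 0.1654]
contact_force: [-0.3, -0.5, -5.5]
finger_gap: 0.0357
```

```bash
python3 look.py w14 160 140 320 240 2
python3 - <<'E'
from h import *
from bench import env
a=dict(np.load("w12.npz"))["img"];b=dict(np.load("w14.npz"))["img"]
cv2.imwrite("pics/cmp.png",np.hstack([cv2.resize(x[200:420,200:420],None,fx=1.8,fy=1.8,interpolation=cv2.INTER_CUBIC) for x in(a,b)]))
E
```

```text
[ 0.59248641 -0.01661369  0.16544087] [-2.16083213e-04 -2.14936623e-05 -9.99999976e-01] [-0.32661757 -0.49372478 -5.49005619]
```

View pics/cmp.png

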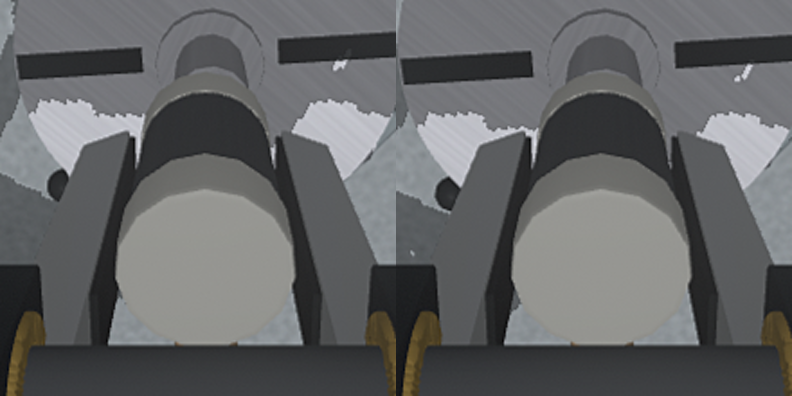

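The mallet hasn't moved in the grip, because both crops show the same outline. The lower bottom position therefore means the arbor is going in. I'll keep tapping, a little firmer.

```bash
python3 -m handwheel '[[[0,0,0],[0,0,0.017],1],[[0,0,0],[0,0,0.034],1],[[0,0,0],[0,0,0.052],1]]'|grep -v rot
python3 -m handwheel '[[[0,0,0],[0,0,-0.052],1],[[0,0,0],[0,0,-0.052],1],[[0,0,0],[0,0,-0.052],1]]'|grep -v rot
python3 -m handwheel '[[[0,0,0],[0,0,0.018],1],[[0,0,0],[0,0,0.036],1],[[0,0,0],[0,0,0.056],1]]'|grep -v rot
python3 -m handwheel '[[[0,0,0],[0,0,-0.056],1],[[0,0,0],[0,0,-0.056],1],[[0,0,0],[0,0,-0.056],1]]'|grep -v rot
```

```text
t: 23.4
tcp_pos: [0.5927, -0.0166, 0.1587]
contact_force: [-5.6, 0.6, 16.4]
finger_gap: 0.0356
t: 23.7
tcp_pos: [0.5925, -0.0166, 0.1655]
contact_force: [0.3, -0.2, -5.6]
finger_gap: 0.0355
t: 24.0
tcp_pos: [0.5926, -0.0166, 0.1582]
contact_force: [-5.7, 1.4, 19.2]
finger_gap: 0.036
t: 24.3
tcp_pos: [0.5924, -0.0166, 0.1653]
contact_force: [-0.5, 0.4, -5.4]
finger_gap: 0.0357
```

```bash
python3 -m handwheel '[[[0,0,0],[0,0,0.02],1],[[0,0,0],[0,0,0.04],1],[[0,0,0],[0,0,0.06],1]]'|grep -v rot
python3 -m handwheel '[[[0,0,0],[0,0,-0.06],1],[[0,0,0],[0,0,-0.06],1],[[0,0,0],[0,0,-0.06],1]]'|grep -v rot
python3 -m handwheel '[[[0,0,0],[0,0,0.02],1],[[0,0,0],[0,0,0.04],1],[[0,0,0],[0,0,0.062],1]]'|grep -v rot
python3 -m handwheel '[[[0,0,0],[0,0,-0.062],1],[[0,0,0],[0,0,-0.062],1],[[0,0,0],[0,0,-0.062],1]]'|grep -v rot
python3 look.py w15 160 140 320 240 2
```

```text
t: 24.6
tcp_pos: [0.5926, -0.0166, 0.1575]
contact_force: [-8.0, 1.0, 19.9]
finger_gap: 0.0357
t: 24.9
tcp_pos: [0.5924, -0.0166, 0.1652]
contact_force: [-2.2, 0.9, -4.2]
finger_gap: 0.0359
t: 25.2
tcp_pos: [0.5925, -0.0166, 0.1569]
contact_force: [-7.3, 0.7, 20.3]
finger_gap: 0.0357
t: 25.5
tcp_pos: [0.5925, -0.0166, 0.1654]
contact_force: [0.3, 0.1, -5.3]
finger_gap: 0.0355
[ 0.592509   -0.01663852  0.16537556] [-1.91938913e-04 -6.09685956e-05 -9.99999980e-01] [ 0.2505747   0.09883175 -5.25987528]
```

View pics/w15.png

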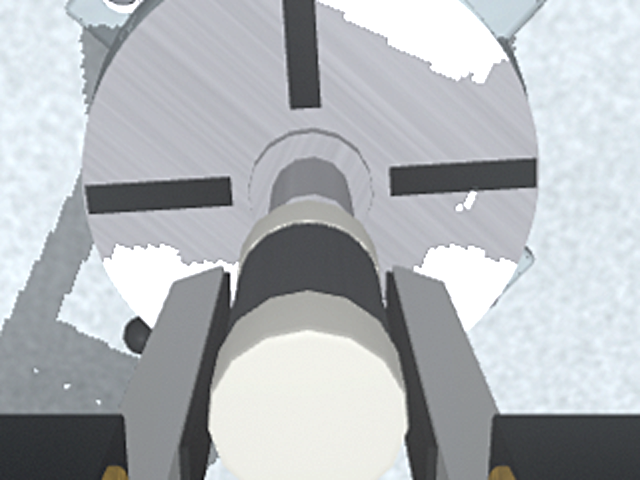

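```bash
python3 -m handwheel '[[[0,0,0],[0,0,0.022],1],[[0,0,0],[0,0,0.044],1],[[0,0,0],[0,0,0.066],1]]'|grep -v rot
python3 -m handwheel '[[[0,0,0],[0,0,-0.066],1],[[0,0,0],[0,0,-0.066],1],[[0,0,0],[0,0,-0.066],1]]'|grep -v rot
python3 -m handwheel '[[[0,0,0],[0,0,0.023],1],[[0,0,0],[0,0,0.046],1],[[0,0,0],[0,0,0.07],1]]'|grep -v rot
python3 -m handwheel '[[[0,0,0],[0,0,-0.07],1],[[0,0,0],[0,0,-0.07],1],[[0,0,0],[0,0,-0.07],1]]'|grep -v rot
```

```text
t: 25.85
tcp_pos: [0.5926, -0.0166, 0.1562]
contact_force: [-8.3, 0.7, 21.2]
finger_gap: 0.0358
t: 26.15
tcp_pos: [0.5925, -0.0166, 0.1655]
contact_force: [0.4, 0.6, -4.3]
finger_gap: 0.0357
t: 26.45
tcp_pos: [0.5924, -0.0165, 0.1559]
contact_force: [-9.7, 0.6, 24.2]
finger_gap: 0.0356
t: 26.75
tcp_pos: [0.5925, -0.0166, 0.1653]
contact_force: [-0.6, -0.3, -4.1]
finger_gap: 0.0359
```

```bash
python3 -m handwheel '[[[0,0,0],[0,0,0.023],1],[[0,0,0],[0,0,0.046],1],[[0,0,0],[0,0,0.07],1]]'|grep -v rot
python3 -m handwheel '[[[0,0,0],[0,0,-0.07],1],[[0,0,0],[0,0,-0.07],1],[[0,0,0],[0,0,-0.07],1]]'|grep -v rot
python3 -m handwheel '[[[0,0,0],[0,0,0.023],1],[[0,0,0],[0,0,0.046],1],[[0,0,0],[0,0,0.07],1]]'|grep -v rot
python3 -m handwheel '[[[0,0,0],[0,0,-0.07],1],[[0,0,0],[0,0,-0.07],1],[[0,0,0],[0,0,-0.07],1]]'|grep -v rot
```

```text
t: 27.05
tcp_pos: [0.5923, -0.0166, 0.1557]
contact_force: [-9.9, 0.5, 25.5]
finger_gap: 0.0357
t: 27.35
tcp_pos: [0.5925, -0.0166, 0.1653]
contact_force: [-0.0, -0.4, -4.9]
finger_gap: 0.0354
t: 27.65
tcp_pos: [0.5923, -0.0165, 0.1556]
contact_force: [-9.6, 1.4, 24.9]
finger_gap: 0.0355
t: 27.95
tcp_pos: [0.5925, -0.0166, 0.1653]
contact_force: [-0.6, -0.1, -4.7]
finger_gap: 0.0356
```

```bash
python3 -m handwheel '[[[0,0,0],[0,0,0.025],1],[[0,0,0],[0,0,0.05],1],[[0,0,0],[0,0,0.074],1]]'|grep -v rot
python3 -m handwheel '[[[0,0,0],[0,0,-0.074],1],[[0,0,0],[0,0,-0.074],1],[[0,0,0],[0,0,-0.074],1]]'|grep -v rot
python3 -m handwheel '[[[0,0,0],[0,0,0.025],1],[[0,0,0],[0,0,0.05],1],[[0,0,0],[0,0,0.074],1]]'|grep -v rot
python3 -m handwheel '[[[0,0,0],[0,0,-0.08],1],[[0,0,0],[0,0,-0.08],1],[[0,0,0],[0,0,-0.08],1]]'|grep -v rot
python3 look.py w16 160 140 320 240 2
python3 - <<'E'
from h import *
from bench import env
d=env.snapshot("scene");i=d["img"];np.savez("s16.npz",**d)
a=dict(np.load("s12.npz"))["img"]
f=lambda i:cv2.convertScaleAbs(cv2.resize(i[195:265,280:345],None,fx=6,fy=6,interpolation=cv2.INTER_CUBIC),alpha=1.6)
cv2.imwrite("pics/s16.png",np.hstack([f(a),f(i)]))
E
```

```text
t: 28.25
tcp_pos: [0.5924, -0.0165, 0.1553]
contact_force: [-9.2, 1.5, 26.7]
finger_gap: 0.0356
t: 28.55
tcp_pos: [0.5925, -0.0166, 0.1652]
contact_force: [-0.4, 0.3, -5.0]
finger_gap: 0.0358
t: 28.85
tcp_pos: [0.5923, -0.0165, 0.1552]
contact_force: [-10.3, 1.4, 27.0]
finger_gap: 0.0356
t: 29.15
tcp_pos: [0.5923, -0.0166, 0.1661]
contact_force: [0.0, 0.1, -4.6]
finger_gap: 0.0358
[ 0.59228018 -0.01658317  0.16608205] [-7.95144927e-04  2.36085392e-05 -9.99999684e-01] [ 0.01638235  0.07433381 -4.55179329]
```

View pics/s16.png

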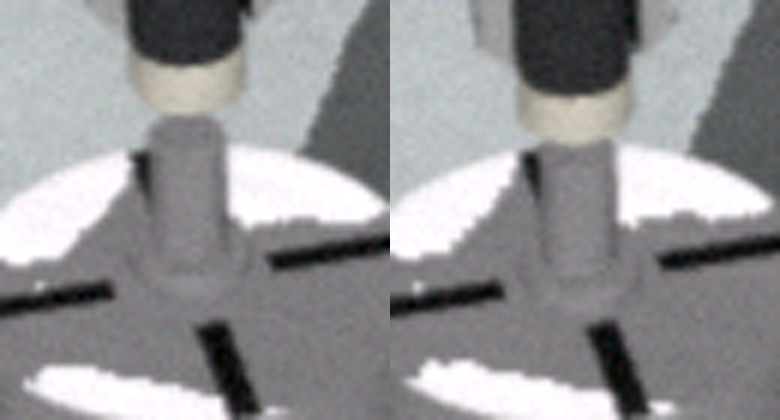

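View pics/w16.png

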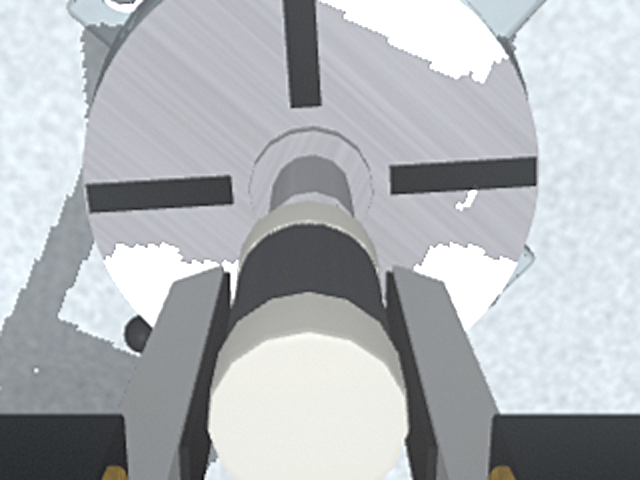

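```bash
python3 -m handwheel '[[[0,0,0],[0,0,0.027],1],[[0,0,0],[0,0,0.054],1],[[0,0,0],[0,0,0.082],1]]'|grep -v rot
python3 -m handwheel '[[[0,0,0],[0,0,-0.2],1],[[0,0,0],[0,0,-0.3],1],[[0,0,0],[0,0,-0.35],1],[[0,0,0],[0,0,-0.35],1]]'|grep -v rot
python3 go.py 0.5327 -0.2428 0.226 22.5
```

```text
t: 29.55
tcp_pos: [0.5924, -0.0165, 0.155]
contact_force: [-10.1, 1.1, 28.7]
finger_gap: 0.0353
t: 29.95
tcp_pos: [0.5931, -0.0167, 0.2217]
contact_force: [0.7, 0.2, -3.8]
finger_gap: 0.0354
t 29.95 p [ 0.5931 -0.0167  0.2217] F [ 0.65  0.18 -3.8 ] gap 0.0354
turn [ 0.0025 -0.0041 -0.0032] shift [-0.7099  0.9302 -0.0216]
```

```bash
python3 -m handwheel '[[[0,0,0],[-0.1,0.12,0],1],[[0,0,0],[-0.25,0.31,0],1],[[0,0,0],[-0.4,0.5,0],1],[[0,0,0],[-0.55,0.7,0],1],[[0,0,0],[-0.68,0.88,0],1],[[0,0,0],[-0.71,0.93,0],1],[[0,0,0],[-0.71,0.93,0],1],[[0,0,0],[-0.71,0.93,0],1]]'|grep -v rot
python3 - <<'E'
from h import *
from bench import env
for n in("scene","top"):
    d=env.snapshot(n);np.savez(n+"17.npz",**d)
a=dict(np.load("s11.npz"))["img"];i=dict(np.load("scene17.npz"))["img"]
f=lambda i:cv2.convertScaleAbs(cv2.resize(i[200:270,280:345],None,fx=6,fy=6,interpolation=cv2.INTER_CUBIC),alpha=1.3)
cv2.imwrite("pics/s17.png",np.hstack([f(a),f(i)]))
E
python3 go.py 0.5327 -0.2428 0.028 22.5
```

```text
t: 30.75
tcp_pos: [0.5318, -0.2415, 0.219]
contact_force: [-0.4, -0.0, -4.2]
finger_gap: 0.0358
t 30.85 p [ 0.5324 -0.2409  0.2199] F [ 1.29  0.9  -5.6 ] gap 0.0354
turn [-0.003   0.0006  0.001 ] shift [-0.0018  0.011   0.9597]
```

View pics/s17.png

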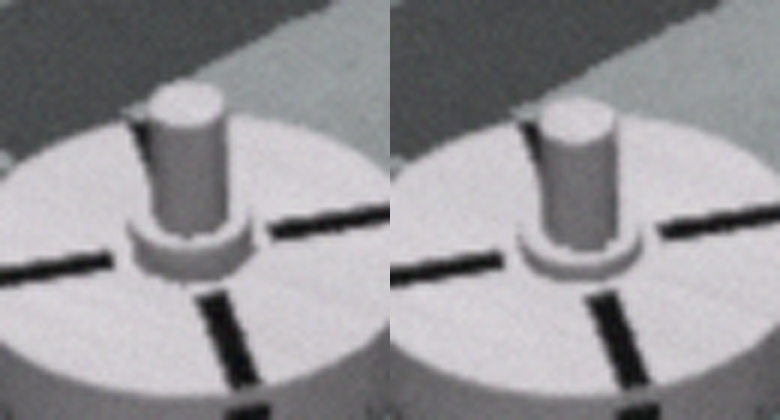

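Before and after the taps, the collar's front band in the scene view shrank from about 40 to about 20 zoomed pixels. I'll compare that with what a flush collar should show.

Run:
```python
from h import *
S=dict(np.load("scene17.npz"))
c=-S["R"].T@S["t"]; b=np.array([.5955,-.016]);u=(c[:2]-b)/np.linalg.norm(c[:2]-b)
f=b+.02*u
for z in(.08,.088,.086,.094): print(z,((proj(S,[*f,z])-[280,200])*6).round(1))
for z in(.130,.136): print("top",((proj(S,[*b,z])-[280,200])*6).round(1))
for n in("s11","scene17"):
    g=cv2.cvtColor(cv2.resize(dict(np.load(n+".npz"))["img"][200:270,280:345],None,fx=6,fy=6,interpolation=cv2.INTER_CUBIC),cv2.COLOR_BGR2GRAY)
    print(n,g[225:300:3,188:200].mean(1).astype(int))
    m=(g>115).astype(np.uint8);m[140:]=0
    l,k,st,ce=cv2.connectedComponentsWithStats(m);j=l and k[105 if n=="s11" else 120,190];print("stub top",st[j],ce[j])
```

```text
0.08 [184.1 279.5]
0.088 [183.2 259.6]
0.086 [183.4 264.6]
0.094 [182.6 244.4]
top [177.1 114.3]
top [176.4  98.5]
s11 [ 81  81  89 103 121 137 143 136 120 107  95  90  86  83  81  80  81  79
  91 116 141 153 151 135 119]
stub top [  135     0   255   140 17675] [289.67219236  82.70625177]
scene17 [ 84  83  82  83  84  83  83  81  91 116 140 148 142 125 104  93  88  86
  99 124 148 157 152 136 119]
stub top [  146     0   244   140 19121] [288.06134616  85.42539616]
```

The collar band and the stub top both moved down by about 6.3 mm, and the remaining band matches an 8 mm collar on the face. The arbor is home, so I'll put the mallet down at its old spot.

```bash
python3 -m handwheel '[[[0,0,0],[-0.002,0.01,0.15],1],[[0,0,0],[-0.002,0.01,0.35],1],[[0,0,0],[-0.002,0.01,0.55],1],[[0,0,0],[-0.002,0.01,0.75],1],[[0,0,0],[-0.002,0.01,0.87],1],[[0,0,0],[-0.002,0.01,0.9],1],[[0,0,0],[-0.002,0.01,0.92],1],[[0,0,0],[-0.002,0.01,0.92],1],[[0,0,0],[-0.002,0.01,0.92],1]]'
```

```text
t: 31.75
tcp_pos: [0.534, -0.2452, 0.0391]
ee_rot: [[0.924, 0.382, 0.004], [0.382, -0.924, -0.002], [0.003, 0.003, -1.0]]
contact_force: [0.6, -0.9, -4.8]
finger_gap: 0.0354
```

```bash
python3 -m handwheel '[[[0,0,0],[0,0,0.02],1],[[0,0,0],[0,0,0.04],1],[[0,0,0],[0,0,0.045],1],[[0,0,0],[0,0,0.045],1]]'|grep -v rot
```

```text
t: 32.15
tcp_pos: [0.5321, -0.2446, 0.0273]
contact_force: [-0.0, 0.3, -5.2]
finger_gap: 0.0357
```

```bash
python3 -m handwheel '[[[0,0,0],[0,0,0.004],1],[[0,0,0],[0,0,0.004],1],[[0,0,0],[0,0,0.004],1]]'|grep -v rot
python3 -m handwheel '[[[0,0,0],[0,0,0.004],1],[[0,0,0],[0,0,0.004],1],[[0,0,0],[0,0,0.004],1]]'|grep -v rot
```

```text
t: 32.45
tcp_pos: [0.5325, -0.2448, 0.0269]
contact_force: [-0.7, -0.4, -4.9]
finger_gap: 0.0355
t: 32.75
tcp_pos: [0.5324, -0.2447, 0.026]
contact_force: [-0.4, -0.5, -5.1]
finger_gap: 0.0355
```

```bash
python3 -m handwheel '[[[0,0,0],[0,0,0.004],1],[[0,0,0],[0,0,0.004],1],[[0,0,0],[0,0,0.004],1]]'|grep -v rot
```

```text
t: 33.05
tcp_pos: [0.5325, -0.2447, 0.0253]
contact_force: [-0.0, -0.4, -4.4]
finger_gap: 0.0357
```

```bash
python3 -m handwheel '[[[0,0,0],[0,0,0.004],1],[[0,0,0],[0,0,0.004],1],[[0,0,0],[0,0,0.004],1]]'|grep -v rot
```

```text
t: 33.35
tcp_pos: [0.5326, -0.2447, 0.0252]
contact_force: [-1.5, 1.1, 0.6]
finger_gap: 0.0357
```

The face touched the bench at a TCP height of 25.4 mm. Stub contact with the arbor home should then be at 155.4 mm, and the last taps measured 155.0–155.6 mm, which confirms it. I'll release and back off.

```bash
python3 -m handwheel '[[[0,0,0],[0,0,0],0.1],[[0,0,0],[0,0,0],-0.1],[[0,0,0],[0,0,0],-0.4],[[0,0,0],[0,0,0],-0.6],[[0,0,0],[0,0,0],-0.6],[[0,0,0],[0,0,0],-0.6]]'|grep -v rot
python3 -m handwheel '[[[0,0,0],[0,0,-0.1],-0.6],[[0,0,0],[0,0,-0.3],-0.6],[[0,0,0],[0,0,-0.5],-0.6],[[0,0,0],[0,0,-0.75],-0.6],[[0,0,0],[0,0,-1],-0.6],[[0,0,0],[0,0,-1],-0.6],[[0,0,0],[0,0,-1],-0.6]]'|grep -v rot
python3 -m handwheel '[[[0,0,0],[-0.5,0.3,0],-0.6],[[0,0,0],[-0.5,0.3,0],-0.6],[[0,0,0],[-0.5,0.3,0],-0.6],[[0,0,0],[-0.5,0.3,0],-0.6],[[0,0,0],[-0.5,0.3,0],-0.6]]'|grep -v rot
python3 - <<'E'
from h import *
from bench import env
for n in("scene","top"):
    cv2.imwrite(f"pics/{n}20.png",env.snapshot(n)["img"])
print(env.get_state()["t"])
E
```

```text
t: 33.95
tcp_pos: [0.5325, -0.2448, 0.0245]
contact_force: [0.5, -0.8, 0.8]
finger_gap: 0.0743
t: 34.65
tcp_pos: [0.5332, -0.2451, 0.2267]
contact_force: [-0.4, 0.9, -0.5]
finger_gap: 0.0749
t: 35.15
tcp_pos: [0.4629, -0.3374, 0.223]
contact_force: [-0.1, 0.1, 0.3]
finger_gap: 0.0752
35.25
```

View pics/scene20.png

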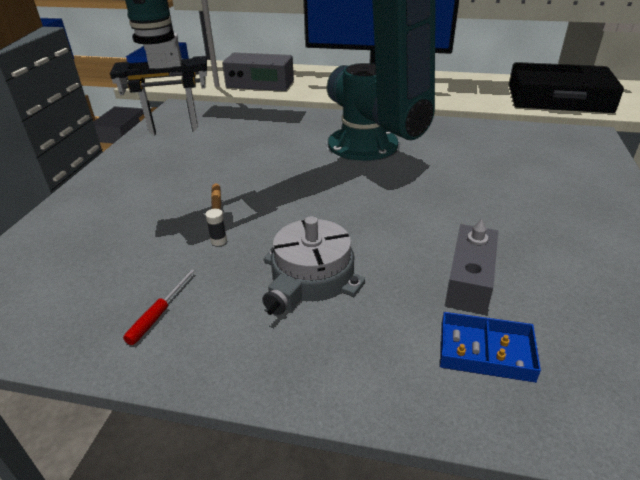

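View pics/top20.png

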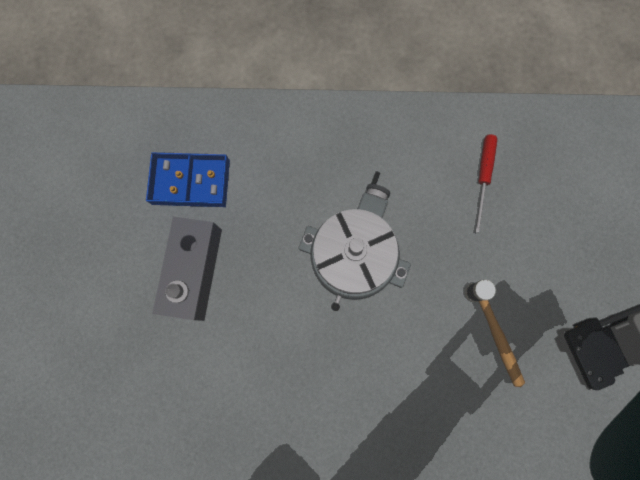

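The arbor sits in the table at top-view (355,248). The mallet stands at its old spot, about (485,290). The centre, driver and tray are unmoved, and the gripper is clear of everything. Handing in now.

```bash
python3 -c "
from bench import env
print(env.close_job())"
```

```text
the job is handed in; nothing more can be done
None
```

I took the plain-stub arbor out of the tool block, set it in the taper bore and let go of it. I then drove it home with about 13 separate mallet taps, rising from about 9 N to 33 N. The mallet is back at its old spot on the bench, and I handed in at 35 s of the 64 s allowed.

**Arbor home:** in the scene view the collar and the stub top both dropped about 6.3 mm. What is left of the collar's edge in the picture matches an 8 mm collar lying on the face. With the mallet face as a gauge, a fully home arbor should stop the tool at 155.4 mm. The last taps bottomed at 155.0–155.6 mm.

**Less certain:**
- The last taps, from 30 to 33 N, still bottomed 0.2–0.3 mm lower each time the force rose. I took that as give in the arm or a little slip in the grip, because the mallet face sat about 0.7 mm higher in the grip afterwards.
- Force was only read at the end of each stroke, so the true peaks are not recorded. The mallet was commanded at about 55 mm/s or slower.
- A sideways force of up to about 10 N showed while pressing; I did not trace its cause.

**Other things:** the last pictures show the centre, screwdriver and tray where they were, and the gripper touching nothing.

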